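# Load and start the sample mixer

### The arm

A 6-joint arm with a two-finger parallel gripper is mounted at the origin on the work surface. World frame = base frame: x ahead of the robot, y to its left, z up, the work surface at z = 0. Lengths are in m, angles in rad, forces in N, time in s.
With the tool pointing down it reaches from about 0.375 to 0.9 m from the base axis. Payload 3.1 kg.
Tool frame: the origin (TCP) lies between the finger pads; the fingertips stand 19 mm ahead of it and the grasp point (between the pads) is the TCP; z points along the fingers, y is the line along which they close (so a half turn about z gives the same grasp; the last joint's range is limited). The gripper opens to 87 mm and grips with 3 to 60 N. Pads are 19 mm wide; open, the fingers measure 117 mm over their backs; the gripper's body (75 mm by 190 mm) begins 51 mm behind the grasp point.
Start: joints at [1.018, 0.527, 1.433, -0, 1.181, -0.178], TCP at [0.228, 0.582, 0.242] pointing down, gripper open.
Joint ranges: [-3.08, 3.08], [-0.75, 2.2], [0.22, 2.44], [-1.43, 4.57], [0, 2.65], [-2.85, 2.85]. Speed limits (rad/s): [2.79, 2.79, 3.14, 3.14, 3.14, 3.14].

### API

Orientations are given as a unit quaternion [x, y, z, w].
In Python, from rig import telemetry, viewer, hand_in gives the robot as it stands. The module is installed in compiled form; this text tells all that it offers.
- The arm moves only by the shell command python3 -m creep 'ROWS' [FORCE]. ROWS is JSON, a list of rows, each an object with "translation": the shift along the tool's x, y, z in mm, a list of three; "roll": the turn about the tool's z in degrees; "gripper": the finger opening in mm, from 0 to 87. In form: [{"translation": [tx, ty, tz], "roll": roll, "gripper": gripper}, ...]. A call has 1 to 5 rows; each row is the pose to reach, as a shift and turn from the pose commanded when the call began, along the tool's axes at that moment; what a row does not reach only later rows make up. A row lasts 1/12 s, in which the tool goes at most 41.7 mm and 7.16 degrees, less where a joint would pass 70% of its speed; a pose out of reach is approached as far as the arm can. A call with a gripper value outside its range is refused whole. The fingers move at their own pace and stop on an object; FORCE is the grip in N (left out, the last holds). Time passes only in rows, so rows that repeat a pose let the fingers close. It gives the time, the measured TCP pose, the force, the opening and the grip force at its end, in the units of the state.
- telemetry.get_obs(): the state, without advancing time (a new reading comes with each control period).
- viewer.camera(name): name is "scene" or "top"; returns the picture (384x512x3 uint8, blue, green, red); there is no depth.
- viewer.camera_info(name): a dict with "intrinsics" (3x3 intrinsics, pixels), "k1" (the pictures are not rectified: a ray, as slopes to the right and down, at radius r is drawn at 1 + k1 r^2 times it, then the intrinsics apply), "rvec" (rotation vector, rad) and "tvec" (3), from world to camera coordinates, as OpenCV has them. Camera axes: x right, y down, z forward; pixel columns grow to the right and rows downward; lengths in m; the calibration is good to about 2 mm. A picture is of the moment at which its call begins. camera_info takes no time and is no camera call.
- hand_in(): hands the job in; it is judged then, once.
Trained networks look in the newest picture that a camera, given by its name, has taken for a name from the list of things; names that differ only in an ending like _2 or _b are one class to them, and where a whole thing is asked for, a point or a joint stands for the part that bears it (a point fixed in the world has none). Each returns a list of dicts, best first, with "p" (0 to 1); they miss things now and then, are a little off and sometimes report something else, mostly with a low value. They report only what shows in the picture. A call takes as long as a camera call. They do not tell look-alikes from the thing itself.
- viewer.recognise(camera, thing): "bbox" ([left, top, width, height] in pixels, round what is visible of it).
The state is a dict: "time": time; "q": joint angles; "joint_velocities": joint speeds; "joint_torque": joint torques, N m; "position": TCP position; "tool_rot": TCP orientation; "ft_force": force on the tool from outside, world axes, zero at the start; "moment": the same for the moment, N m; "grip_width": finger opening in m; "grip_force": force on a finger pad.
Only numpy, scipy, OpenCV 4.12 (cv2) and the standard library are available. Lean on these libraries where they do the work, as an engineer would, in place of code of your own. Each camera call takes 0.05 s, during which the arm holds its last target. There are 200 camera calls.

### The job

The sample mixer is running: turn its knob anticlockwise until it clicks over to off, then stand every specimen pot upright on the deck, in one row on the white centre line between the two posts with no pots touching. After that hold the code reader upright and still for about a second, 3 to 9 cm straight above the barcode label on the register, stand it back in the middle of its round mat, and finally turn the mixer's knob clockwise until it clicks over to on. Keep the mixer off until then, and leave everything else where it is.

Things in the scene. Friction and masses are not known exactly. Their poses are not given: they have to be found in the camera images.
- mixer: flat sample mixer, fixed: housing 170 x 425 mm, 70 mm high, beige with a steel deck. Origin at the underside; axes x across, y along the row, z up; housing spans x -85..85, y -190..235 mm. Its deck (top 70 mm above the origin, x -85..85, y -75..235 mm) has a thin white centre line along x = 0 from post to post. The knob stands on the grey panel at the other end, at x 0, y -134 mm
- post_near_knob (a point): foot, at deck height, of the steel post (16 mm diameter, 45 mm tall) at the knob's end of the centre line
- post_far (a point): foot, at deck height, of the same kind of post at the other end of the centre line, 280 mm from the first
- knob (a joint): angle of the mixer's black rotary knob, rad, growing anticlockwise seen from above. It snaps into one of two end positions, on at 0 and off at 1.30; the hump of the detent between them lies at 0.65 and takes about 0.12 N m. At 0 (on) its grip bar lies along the mixer's x axis, at 1.30 it has turned with the knob by that angle anticlockwise
- knob_grip (a point): on the knob's axis at the height to grip: the knob's bar is 42 mm long, 14 mm wide, 32 mm high; this point is 9 mm above the bar's middle height and 7 mm below its top, 37 mm above the deck's height
- pot0: closed specimen pot, white with paper band and red screw cap, 44 mm diameter, 58 mm tall, about 90 g; origin at the centre of its underside, z up. Two to four pots are present (None if absent)
- pot1: closed specimen pot, white with paper band and red screw cap, 44 mm diameter, 58 mm tall, about 90 g; origin at the centre of its underside, z up. Two to four pots are present (None if absent)
- pot2: closed specimen pot, white with paper band and red screw cap, 44 mm diameter, 58 mm tall, about 90 g; origin at the centre of its underside, z up. Two to four pots are present (None if absent)
- pot3: closed specimen pot, white with paper band and red screw cap, 44 mm diameter, 58 mm tall, about 90 g; origin at the centre of its underside, z up. Two to four pots are present (None if absent)
- reader: grey hand-held code reader that stands upright on its head: head 46 x 50 mm, 26 mm high, with the reading window in its underside; above it a handle 30 mm (its x) by 28 mm (its y), up to 130 mm above the underside; 160 g. Origin at the centre of the underside; it reads straight down along its -z
- mat: the reader's round black mat, fixed, 90 mm diameter, 4 mm thick; origin at the centre of its underside
- register: closed blue register, fixed, 200 (x) x 150 (y) x 25 mm, origin at the centre of its underside
- label (a point): centre of the white barcode label, 34 (x) x 54 (y) mm, on the register's upper face, 25 mm above the table; z up
- wash_bottle: amber bottle, 60 mm diameter, 160 mm tall, not to be moved; origin at its underside
- tape_roll: roll of grey tape lying flat, 56 mm diameter, 24 mm high, not to be moved
- reagent_jar: glass jar, 52 mm diameter, 85 mm tall, not to be moved; origin at its underside
- slide_box: cardboard box 70 x 50 x 30 mm, not to be moved; origin at its underside
Things that resemble listed ones, but are neither listed nor needed, are in the scene too. What is shaped like the pot0 but purple is not meant.

How it is judged:
On the way, in this order (a step that is already met when the one before it is completed fails the run):
1. the mixer's knob is clicked over to off (value of joint knob above 1.1 rad), for 0.2 s.
2. with the mixer off, every pot present stands on the deck's centre line between the posts, none touching (value of joint knob above 1.1 rad and x of pot0 in the frame of mixer between -0.018 and 0.018 m and y of pot0 in the frame of mixer between -0.041 and 0.181 m and z of pot0 in the frame of mixer between 0.064 and 0.076 m and angle between each of pot0, pot1, pot2, pot3's own z axis and vertical below 0.15 rad and linear speed of each of pot0, pot1, pot2, pot3 below 0.03 m/s and x of pot1 in the frame of mixer between -0.018 and 0.018 m and y of pot1 in the frame of mixer between -0.041 and 0.181 m and z of pot1 in the frame of mixer between 0.064 and 0.076 m and x of pot2 in the frame of mixer between -0.018 and 0.018 m and y of pot2 in the frame of mixer between -0.041 and 0.181 m and z of pot2 in the frame of mixer between 0.064 and 0.076 m and x of pot3 in the frame of mixer between -0.018 and 0.018 m and y of pot3 in the frame of mixer between -0.041 and 0.181 m and z of pot3 in the frame of mixer between 0.064 and 0.076 m and horizontal distance between pot0 and pot1 above 0.046 m and horizontal distance between each of pot0, pot1 and pot2 above 0.046 m and horizontal distance between each of pot0, pot1, pot2 and pot3 above 0.046 m), for 0.2 s.
3. with the mixer off, the reader is held upright and still, 2.5 to 10 cm above the label and over it (value of joint knob above 1.1 rad and x of label in the frame of reader between -0.016 and 0.016 m and y of label in the frame of reader between -0.02 and 0.02 m and z of label in the frame of reader between -0.1 and -0.025 m and angle between reader's own z axis and vertical below 0.25 rad and linear speed of reader below 0.04 m/s and angular speed of reader below 0.4 rad/s), for 0.6 s.
4. the reader stands on its mat again, the mixer still off (value of joint knob above 1.1 rad and horizontal distance between reader and mat below 0.02 m and height (world z) of reader below 0.012 m and angle between reader's own z axis and vertical below 0.1 rad and linear speed of reader below 0.03 m/s), for 0.2 s.
5. the knob is clicked over to on (value of joint knob below 0.2 rad), for 0.2 s.
At the end, for the whole second after the job is handed in: Knob on (under 0.2 rad); every pot present upright and at rest on the deck, within 18 mm of the centre line, between the posts, centres over 46 mm apart; the reader upright and at rest, within 20 mm of its mat's centre (value of joint knob below 0.2 rad and x of pot0 in the frame of mixer between -0.018 and 0.018 m and y of pot0 in the frame of mixer between -0.041 and 0.181 m and z of pot0 in the frame of mixer between 0.064 and 0.076 m and angle between each of pot0, pot1, pot2, pot3's own z axis and vertical below 0.15 rad and linear speed of each of pot0, pot1, pot2, pot3, reader below 0.03 m/s and x of pot1 in the frame of mixer between -0.018 and 0.018 m and y of pot1 in the frame of mixer between -0.041 and 0.181 m and z of pot1 in the frame of mixer between 0.064 and 0.076 m and x of pot2 in the frame of mixer between -0.018 and 0.018 m and y of pot2 in the frame of mixer between -0.041 and 0.181 m and z of pot2 in the frame of mixer between 0.064 and 0.076 m and x of pot3 in the frame of mixer between -0.018 and 0.018 m and y of pot3 in the frame of mixer between -0.041 and 0.181 m and z of pot3 in the frame of mixer between 0.064 and 0.076 m and horizontal distance between pot0 and pot1 above 0.046 m and horizontal distance between each of pot0, pot1 and pot2 above 0.046 m and horizontal distance between each of pot0, pot1, pot2 and pot3 above 0.046 m and horizontal distance between reader and mat below 0.02 m and height (world z) of reader below 0.012 m and angle between reader's own z axis and vertical below 0.1 rad); the robot touches nothing.
It fails at once if a bystander (bottle, tape roll, jar or box) is moved by more than 3 cm (distance of any of wash_bottle, tape_roll, reagent_jar, slide_box from where it was at the start of the episode above 0.03 m).
It fails at once if the reader is dropped or knocked over (angle between reader's own z axis and vertical above 1 rad).
Of pot0, pot1, pot2, pot3 only 2 to 4 are there at a start; the rules pass over those that are not, and their reading is None.
At some moment in a run one of pot0, pot1, pot2, pot3 may be knocked a few centimetres aside while the robot is not near it.
It also fails if it takes over 210 s, if anything falls off the work surface, if the arm or the gripper's body presses on something with over 40 N, if the wrist force passes 120 N, or if a joint passes its speed limit or range.

## Working session

There is one attempt and no reset: what is moved stays moved. The work goes in short steps, Python scripts to look and compute and a shell command to move; the robot and the scene stay as the last step left them, time stands still between calls to the robot, and variables do not carry over. Pictures are saved under pics/ and viewed, at most 14 in all, crops included, and the job is handed in when it is done.

```bash
mkdir -p pics
cat > h.py <<'E'
import numpy as np, cv2
from rig import telemetry, viewer
from scipy.spatial.transform import Rotation as R
def cam(n):
    i=viewer.camera_info(n); return np.array(i["intrinsics"],float),float(i["k1"]),cv2.Rodrigues(np.array(i["rvec"],float))[0],np.array(i["tvec"],float).ravel()
def ray(n,u,v):
    K,k1,Rm,t=cam(n); d=cv2.undistortPoints(np.array([[[u,v]]],float),K,np.array([k1,0,0,0.]))[0,0]
    return -Rm.T@t, Rm.T@np.array([d[0],d[1],1])
def at(n,u,v,z):
    c,d=ray(n,u,v); return c+d*(z-c[2])/d[2]
def proj(n,P):
    K,k1,Rm,t=cam(n); return cv2.projectPoints(np.array(P,float).reshape(-1,3),cv2.Rodrigues(Rm)[0],t,K,np.array([k1,0,0,0.]))[0][:,0]
def tri(p,q):
    c,d=ray("scene",*p); e,f=ray("top",*q)
    s=np.linalg.lstsq(np.c_[d,-f],e-c,rcond=None)[0]; a=c+d*s[0]; b=e+f*s[1]
    return (a+b)/2, np.linalg.norm(a-b)
E
python3 - <<'E'
from h import *
np.set_printoptions(precision=3,suppress=True)
for n in("scene","top"):
    cv2.imwrite(f"pics/{n}0.png",viewer.camera(n)); print(n,ray(n,256,192))
    for t in["mixer","knob","pot0","reader","mat","register","label","wash_bottle","reagent_jar","slide_box","tape_roll"]:
        print(t,[(np.round(d["bbox"]).astype(int).tolist(),round(d["p"],2)) for d in viewer.recognise(n,t)])
o=telemetry.get_obs();print(o["position"],R.from_quat(o["tool_rot"]).as_matrix(),o["time"])
E
```

```text
scene (array([0.949, 0.815, 0.757]), array([-0.39 , -0.705, -0.592]))
mixer [([160, 165, 122, 145], 0.91), ([320, 232, 25, 31], 0.44), ([245, 182, 27, 13], 0.27)]
knob [([227, 152, 27, 8], 0.72), ([185, 173, 18, 16], 0.5)]
pot0 [([352, 222, 20, 30], 0.96), ([323, 231, 22, 32], 0.75), ([308, 214, 18, 29], 0.73), ([328, 201, 24, 20], 0.73), ([273, 191, 21, 21], 0.71), ([241, 157, 10, 20], 0.7), ([163, 169, 117, 142], 0.48)]
reader [([231, 116, 21, 39], 0.58)]
mat [([226, 153, 26, 8], 0.49), ([186, 170, 16, 20], 0.2)]
register [([149, 132, 75, 47], 0.71), ([307, 213, 20, 26], 0.46)]
label [([148, 130, 76, 48], 0.64)]
wash_bottle [([308, 282, 37, 71], 0.7), ([320, 234, 24, 31], 0.26)]
reagent_jar [([350, 293, 30, 48], 0.93)]
slide_box [([357, 271, 42, 30], 0.64)]
tape_roll [([246, 181, 29, 15], 0.53), ([306, 214, 18, 26], 0.3), ([186, 170, 19, 17], 0.24)]
top (array([0.22 , 0.009, 1.272]), array([ 0.247,  0.012, -0.969]))
mixer [([185, 126, 138, 77], 0.58)]
knob [([298, 158, 10, 15], 0.62)]
pot0 [([180, 241, 12, 16], 0.75), ([315, 222, 20, 17], 0.74), ([208, 222, 16, 11], 0.61), ([208, 247, 13, 16], 0.54), ([247, 222, 16, 15], 0.48), ([184, 214, 14, 13], 0.44)]
reader [([347, 234, 21, 22], 0.86), ([206, 222, 14, 15], 0.54), ([142, 219, 16, 22], 0.31)]
mat [([336, 231, 29, 27], 0.74), ([184, 120, 140, 83], 0.38)]
register [([351, 162, 56, 66], 0.7), ([206, 220, 14, 13], 0.28)]
label [([351, 165, 54, 61], 0.86), ([183, 124, 143, 79], 0.73)]
wash_bottle [([123, 154, 33, 30], 0.9)]
reagent_jar [([120, 188, 22, 21], 0.85), ([124, 154, 28, 30], 0.7), ([281, 217, 14, 18], 0.39), ([207, 221, 16, 10], 0.31)]
slide_box [([139, 215, 20, 26], 0.74)]
tape_roll [([121, 188, 21, 23], 0.7), ([280, 218, 17, 18], 0.62)]
[0.228 0.582 0.242] [[-0.931  0.365 -0.   ]
 [ 0.365  0.931 -0.   ]
 [-0.    -0.    -1.   ]] 1.2
```

View pics/scene0.png

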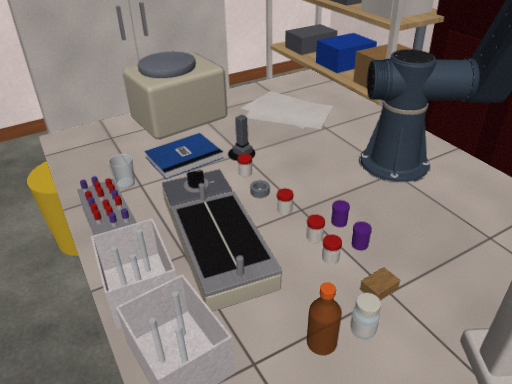

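View pics/top0.png

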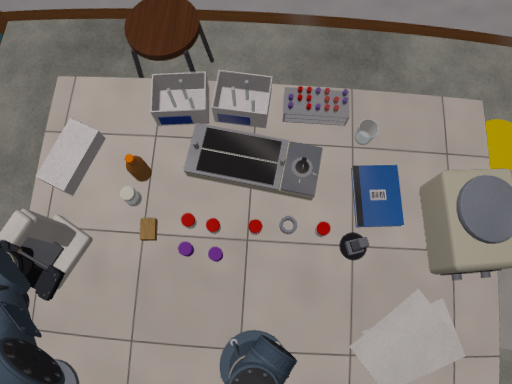

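The scene picture shows four white pots with red caps, at (332,243), (316,222), (285,195) and (245,159). In the top view they are at (188,220), (213,225), (256,226) and (323,228).
- **Pot look-alikes:** two purple pots at scene (340,214) and (361,236), top (185,249) and (216,254). The red and purple tubes in the rack at top (316,100) and the orange bottle cap at (130,158) could also mislead. I choose the red caps on the table.
- **Knob:** black, top (303,165), on the grey panel at the right-hand end of the mixer. The round grey lid at (488,208) belongs to another machine.
- **Reader:** on its mat, top (353,246).
- **Label:** top (378,195).

Run:
```python
from h import *
np.set_printoptions(precision=4,suppress=True)
B={n:cv2.imread(f"pics/{n}0.png") for n in("scene","top")}
C={}
for n in B:
    hsv=cv2.cvtColor(B[n],cv2.COLOR_BGR2HSV); m=(((hsv[...,0]<6)|(hsv[...,0]>174))&(hsv[...,1]>170)&(hsv[...,2]>90)).astype(np.uint8)
    k,_,s,c=cv2.connectedComponentsWithStats(m)
    C[n]=[(c[i],s[i].tolist()) for i in range(1,k) if s[i,4]>40]
    print(n,[(np.round(a,1).tolist(),b[2:]) for a,b in C[n]])
for a,_ in C["top"]:
    for b,_ in C["scene"]:
        p,e=tri(b,a)
        if e<.012: print(a,b,p,round(e,4),"top@.058",at("top",*a,.058))
t=B["top"][110:260,180:410]; 
cv2.imwrite("pics/c1.png",cv2.resize(t,None,fx=3.4,fy=3.4,interpolation=cv2.INTER_CUBIC))
s=B["scene"][110:310,150:350]
cv2.imwrite("pics/c2.png",cv2.resize(s,None,fx=3,fy=3,interpolation=cv2.INTER_CUBIC))
```

```text
scene [([244.3, 158.5], [14, 10, 122]), ([109.3, 184.4], [8, 14, 64]), ([98.1, 188.6], [9, 15, 72]), ([284.7, 194.5], [16, 12, 157]), ([117.3, 199.9], [7, 9, 43]), ([106.7, 206.3], [9, 15, 71]), ([94.9, 211.2], [9, 17, 87]), ([315.7, 221.5], [17, 14, 198]), ([332.0, 242.4], [19, 16, 238])]
top [([187.8, 219.5], [13, 14, 130]), ([212.5, 224.8], [14, 13, 137]), ([254.9, 225.8], [13, 13, 136]), ([323.0, 228.1], [13, 13, 136])]
[187.7538 219.5462] [332.     242.3613] [0.4294 0.2327 0.0492] 0.0007 top@.058 [0.4282 0.2308 0.058 ]
[212.4891 224.7737] [315.7323 221.5   ] [0.4179 0.1532 0.0498] 0.0003 top@.058 [0.4167 0.1521 0.058 ]
[254.8971 225.8235] [284.7134 194.4777] [0.4227 0.0208 0.05  ] 0.0004 top@.058 [0.4215 0.0206 0.058 ]
[323.0221 228.0882] [244.3279 158.4672] [ 0.4282 -0.1922  0.0506] 0.0002 top@.058 [ 0.4269 -0.1909  0.058 ]
```

View pics/c1.png

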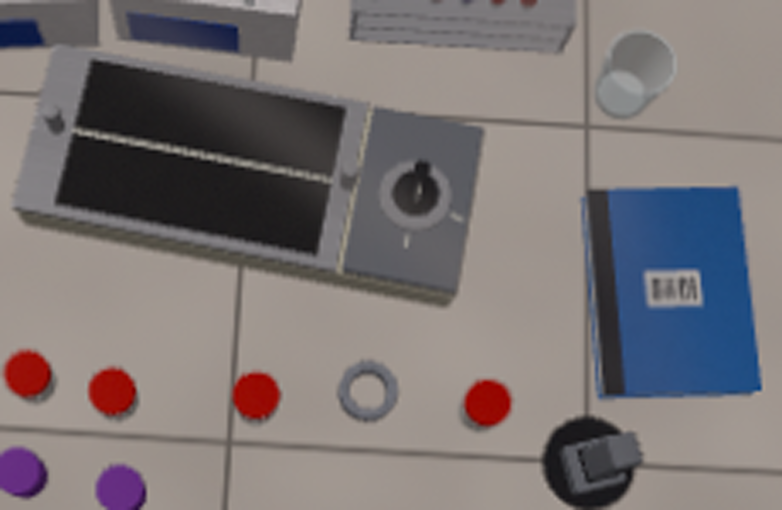

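View pics/c2.png

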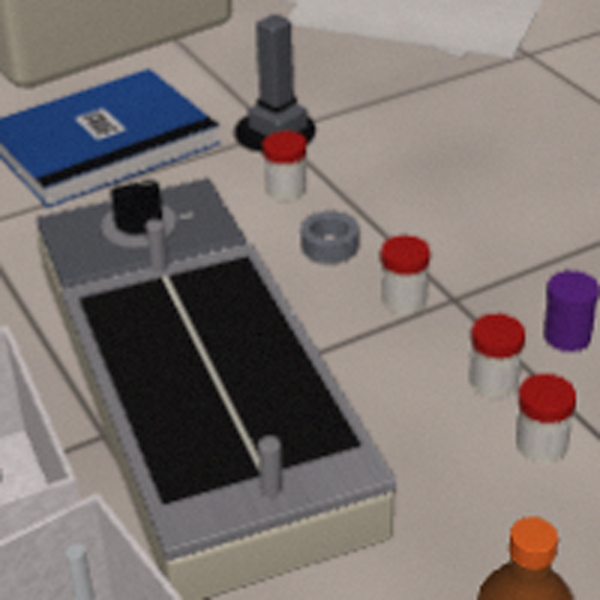

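The first crop shows the mixer's top corners at about (52,45), (483,127), (452,290) and (15,208), and the knob bar upright at about (417,190), so it is on. The label is at (674,288) and the mat at (590,464). The second crop confirms four red-capped pots on white bodies, with the purple ones apart, and shows both posts and the centre line. Next I fit the fixed poses from both views.

```bash
cat >> h.py <<'E'
def go(x,y,z,yaw=None):
    "shift (mm) in tool axes and roll (deg) to put TCP there with tool y at yaw deg"
    o=telemetry.get_obs(); M=R.from_quat(o["tool_rot"]).as_matrix()
    d=M.T@(np.array([x,y,z])-o["position"])*1e3
    cur=np.degrees(np.arctan2(M[1,1],M[0,1])); r=0
    if yaw is not None: r=-(((yaw-cur)+90)%180-90)
    print("t=%.1f"%o["time"],"shift",np.round(d,1),"roll",round(r,1),"yaw",round(cur,1),"q6",round(o["q"][5],2))
E
python3 - <<'E'
from h import *
from scipy.optimize import least_squares
np.set_printoptions(precision=4,suppress=True)
T=lambda x,y:((x+.5)/3.4-.5+180,(y+.5)/3.4-.5+110)
S=lambda x,y:((x+.5)/3-.5+150,(y+.5)/3-.5+110)
tp={(.085,.235):(52,45),(.085,-.19):(483,127),(-.085,-.19):(452,290),(-.085,.235):(15,208)}
sp={(.085,-.19):(38,215),(-.085,-.19):(215,180),(-.085,.235):(393,488),(.085,.235):(168,560),(0,-.06):(157,268),(0,.22):(270,493)}
obs=[("top",k,T(*v)) for k,v in tp.items()]+[("scene",k,S(*v)) for k,v in sp.items()]
def W(p,k): c,s=np.cos(p[2]),np.sin(p[2]); return [p[0]+c*k[0]-s*k[1],p[1]+s*k[0]+c*k[1],p[3]]
f=lambda p:np.concatenate([proj(n,W(p,k))[0]-q for n,k,q in obs])
r=least_squares(f,[.58,.05,-.1,.07],loss="soft_l1"); print("mixer",r.x,np.degrees(r.x[2])); print(r.fun.reshape(-1,2))
p=r.x
for n,k in dict(knob=(0,-.134),near=(0,-.06),far=(0,.22),p0=(0,-.015),p1=(0,.042),p2=(0,.1),p3=(0,.157)).items(): print(n,W(p,k)[:2])
# line ends seen in top at z .07
print("line",at("top",*T(75,131),.07),at("top",*T(332,181),.07))
print("label",tri(S(100,123),T(674,288)),at("top",*T(674,288),.025))
print("mat",tri(S(275,130),T(590,464)),at("top",*T(590,464),.004))
print("handle top",tri(S(274,22),T(627,450)), at("top",*T(627,450),.134))
E
```

```text
mixer [ 0.6355  0.0181 -0.1486  0.0652] -8.511869197971338
[[ 0.5667 -0.8556]
 [ 0.5446  0.0912]
 [ 0.797   1.8387]
 [-1.6454 -0.8834]
 [-1.1402  1.1581]
 [-0.7565 -0.6186]
 [ 1.0217 -0.905 ]
 [-1.832  -1.3683]
 [ 2.2128  3.0124]
 [ 1.5889  3.9076]]
knob [np.float64(0.6156633848751948), np.float64(-0.11442051243562977)]
near [np.float64(0.6266164422689318), np.float64(-0.04123560597446454)]
far [np.float64(0.6680604432182071), np.float64(0.23568025631102546)]
p0 [np.float64(0.6332770852786368), np.float64(0.003268729035703499)]
p1 [np.float64(0.6417138997575964), np.float64(0.05964088671524968)]
p2 [np.float64(0.6502987285256605), np.float64(0.11700202961724405)]
p3 [np.float64(0.6587355430046201), np.float64(0.17337418729679022)]
line [0.6618 0.2075 0.07  ] [ 0.6264 -0.0385  0.07  ]
label (array([ 0.5543, -0.3759,  0.024 ]), np.float64(0.0012187900745974356)) [ 0.5546 -0.376   0.025 ]
mat (array([ 0.3831, -0.3002, -0.0005]), np.float64(0.0006366712088062883)) [ 0.3828 -0.2993  0.004 ]
handle top (array([ 0.3794, -0.3004,  0.1289]), np.float64(0.0023330143073466854)) [ 0.3797 -0.2997  0.134 ]
```

Run:
```python
from h import *
from scipy.optimize import least_squares
np.set_printoptions(precision=4,suppress=True)
T=lambda x,y:((x+.5)/3.4-.5+180,(y+.5)/3.4-.5+110)
S=lambda x,y:((x+.5)/3-.5+150,(y+.5)/3-.5+110)
tp={(.085,.235):(52,45),(.085,-.19):(483,127),(-.085,-.19):(452,290),(-.085,.235):(15,208)}
sp={(.085,-.19):(38,215),(-.085,-.19):(215,180),(-.085,.235):(393,488),(.085,.235):(168,560),(0,-.07):(157,268),(0,.21):(270,493)}
obs=[("top",k,T(*v)) for k,v in tp.items()]+[("scene",k,S(*v)) for k,v in sp.items()]
def W(p,k): c,s=np.cos(p[2]),np.sin(p[2]); return [p[0]+c*k[0]-s*k[1],p[1]+s*k[0]+c*k[1],p[3]]
l=[at("top",*T(75,131),.07),at("top",*T(332,181),.07)]
def perp(p,P): return 600*((P[0]-p[0])*np.cos(p[2])+(P[1]-p[1])*np.sin(p[2]))
f=lambda p:np.concatenate([proj(n,W(p,k))[0]-q for n,k,q in obs]+[[perp(p,P) for P in l]])
r=least_squares(f,[.58,.05,-.1,.07],loss="soft_l1"); print("mixer",r.x,np.degrees(r.x[2])); print(np.abs(r.fun).round(1))
p=r.x
for n,k in dict(knob=(0,-.134),p0=(0,-.015),p1=(0,.042),p2=(0,.1),p3=(0,.157)).items(): print(n,np.round(W(p,k)[:2],4))
print("knob ring top",at("top",*T(415,193),.072), "bar top",tri(S(135,186),T(420,178)))
go(*W(p,(0,-.134))[:2],.19,90+np.degrees(p[2]))
# darkest blob: knob
K=W(p,(0,-.134)); print([proj("top",[K[0],K[1],z])[0] for z in(.075,.114)])
```

```text
mixer [ 0.6348  0.0186 -0.1455  0.0645] -8.338599145423359
[0.3 0.4 0.3 0.2 0.7 1.9 1.7 0.4 1.  1.5 0.7 0.4 1.7 0.8 1.  1.1 1.4 1.1
 0.7 0.8 0.4 0. ]
knob [ 0.6154 -0.114 ]
p0 [0.6327 0.0037]
p1 [0.6409 0.0601]
p2 [0.6493 0.1175]
p3 [0.6576 0.1739]
knob ring top [ 0.6188 -0.1166  0.072 ] bar top (array([ 0.6178, -0.1153,  0.1137]), np.float64(0.003781540829212608))
t=1.2 shift [-614.6 -506.4   51.5] roll -13.1 yaw 68.6 q6 -0.18
[array([300.9652, 167.1024]), array([302.3865, 163.199 ])]
```

```bash
python3 -m creep '[{"translation":[-31,-26,0],"roll":0,"gripper":87},{"translation":[-62,-52,0],"roll":0,"gripper":87},{"translation":[-93,-78,0],"roll":0,"gripper":87},{"translation":[-124,-104,0],"roll":0,"gripper":60},{"translation":[-154,-127,0],"roll":0,"gripper":45}]'
python3 -m creep '[{"translation":[-31,-26,0],"roll":0,"gripper":45},{"translation":[-62,-52,0],"roll":0,"gripper":45},{"translation":[-93,-78,0],"roll":0,"gripper":45},{"translation":[-124,-104,0],"roll":0,"gripper":45},{"translation":[-154,-127,0],"roll":0,"gripper":45}]'
python3 -m creep '[{"translation":[-31,-26,0],"roll":0,"gripper":45},{"translation":[-62,-52,0],"roll":0,"gripper":45},{"translation":[-93,-78,0],"roll":0,"gripper":45},{"translation":[-124,-104,0],"roll":0,"gripper":45},{"translation":[-154,-127,0],"roll":0,"gripper":45}]'
python3 -m creep '[{"translation":[-31,-26,0],"roll":0,"gripper":45},{"translation":[-62,-52,0],"roll":0,"gripper":45},{"translation":[-93,-78,0],"roll":-7,"gripper":45},{"translation":[-124,-104,0],"roll":-13,"gripper":45},{"translation":[-154,-127,0],"roll":-13,"gripper":45}]'
python3 -c "
from h import *
go(.617,-.1155,.107,81.7)"
```

```text
time: 1.62
position: [0.3254, 0.4055, 0.2416]
tool_rot: [0.185, 0.983, -0.0, 0.0]
ft_force: [-0.3, 0.4, 0.9]
grip_width: 0.0804
grip_force: 0.0
time: 2.03
position: [0.4227, 0.2309, 0.2418]
tool_rot: [0.186, 0.983, 0.0, 0.0]
ft_force: [-0.4, -0.2, 0.3]
grip_width: 0.0493
grip_force: 0.0
time: 2.45
position: [0.5199, 0.0561, 0.2418]
tool_rot: [0.186, 0.983, -0.0, 0.0]
ft_force: [0.2, 0.5, 0.7]
grip_width: 0.0452
grip_force: 0.0
time: 2.87
position: [0.6168, -0.1185, 0.2416]
tool_rot: [0.072, 0.997, -0.0, 0.0]
ft_force: [0.9, 0.0, 0.1]
grip_width: 0.0448
grip_force: 0.0
t=2.9 shift [  0.3   3.1 134.6] roll 0.0 yaw 81.7 q6 -1.79
```

```bash
for i in 1 2 3 4 5; do python3 -m creep '[{"translation":[0,0,0],"roll":7,"gripper":45},{"translation":[0,0,0],"roll":14,"gripper":45},{"translation":[0,0,0],"roll":21,"gripper":45},{"translation":[0,0,0],"roll":28,"gripper":45},{"translation":[0,0,0],"roll":35,"gripper":45}]' >/dev/null; done
python3 -m creep '[{"translation":[0,-3,20],"roll":5,"gripper":45},{"translation":[0,-3,50],"roll":5,"gripper":45},{"translation":[0,-3,80],"roll":5,"gripper":45},{"translation":[0,-3,80],"roll":5,"gripper":45}]'
python3 -c "
from h import *
go(.617,-.1155,.107,81.7)
cv2.imwrite('pics/k1.png',cv2.resize(viewer.camera('scene')[100:250,120:320],None,fx=4,fy=4,interpolation=cv2.INTER_CUBIC))"
```

```text
time: 5.28
position: [0.6123, -0.1116, 0.1559]
tool_rot: [0.997, -0.073, -0.006, -0.002]
ft_force: [-1.6, 0.3, -0.8]
grip_width: 0.0449
grip_force: 0.0
t=5.3 shift [ 5.8  3.3 48.9] roll -0.1 yaw -98.4 q6 1.36
```

View pics/k1.png

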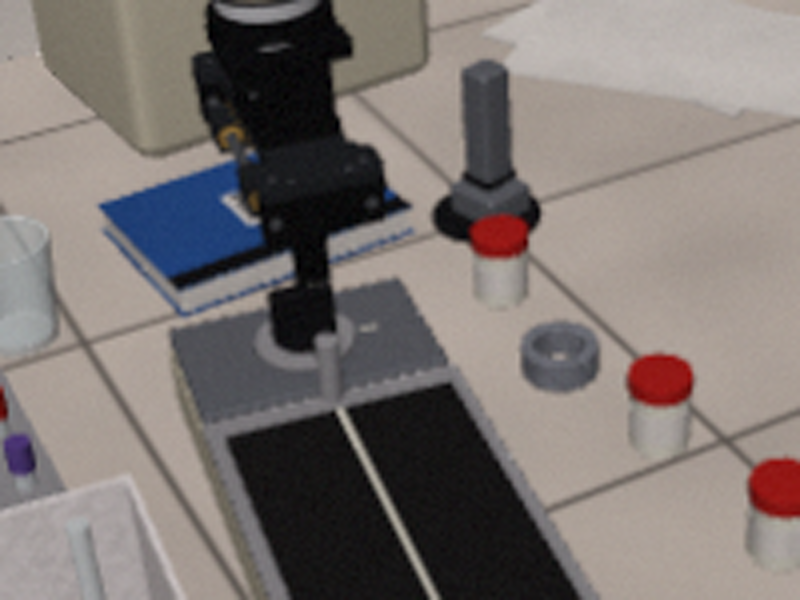

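The gripper hangs right over the knob (crop 300,310), and the pots and the reader have not moved. I let the arm settle and read its pose again.

```bash
python3 -m creep '[{"translation":[0,0,0],"roll":0,"gripper":45},{"translation":[0,0,0],"roll":0,"gripper":45}]'
python3 -c "
from h import *
go(.617,-.1155,.107,81.7)"
```

```text
time: 5.5
position: [0.6178, -0.1135, 0.1635]
tool_rot: [0.997, -0.073, 0.002, 0.001]
ft_force: [0.2, -0.1, 0.6]
grip_width: 0.0452
grip_force: 0.0
t=5.5 shift [-0.7  2.  56.5] roll -0.1 yaw -98.4 q6 1.36
```

```bash
python3 -m creep '[{"translation":[0,2,25],"roll":0,"gripper":45},{"translation":[0,2,45],"roll":0,"gripper":45},{"translation":[0,2,56],"roll":0,"gripper":45},{"translation":[0,2,56],"roll":0,"gripper":45},{"translation":[0,2,56],"roll":0,"gripper":30}]' 25
python3 -m creep '[{"translation":[0,0,0],"roll":0,"gripper":10},{"translation":[0,0,0],"roll":0,"gripper":5},{"translation":[0,0,0],"roll":0,"gripper":5},{"translation":[0,0,0],"roll":0,"gripper":5},{"translation":[0,0,0],"roll":0,"gripper":5}]' 25
```

```text
time: 5.92
position: [0.6166, -0.1152, 0.1064]
tool_rot: [0.997, -0.073, 0.001, 0.0]
ft_force: [0.6, -0.5, 0.3]
grip_width: 0.043
grip_force: 0.0
time: 6.33
position: [0.6163, -0.1157, 0.1063]
tool_rot: [0.997, -0.073, 0.001, 0.001]
ft_force: [-0.7, 1.2, 2.0]
grip_width: 0.0139
grip_force: 25.0
```

The width reads 13.9 mm, so the bar is gripped. Next I turn it anticlockwise (negative roll) by 75°.

```bash
for i in 1 2; do python3 -m creep '[{"translation":[0,0,0],"roll":-7,"gripper":5},{"translation":[0,0,0],"roll":-14,"gripper":5},{"translation":[0,0,0],"roll":-21,"gripper":5},{"translation":[0,0,0],"roll":-28,"gripper":5},{"translation":[0,0,0],"roll":-35,"gripper":5}]' ; done
python3 -m creep '[{"translation":[0,0,0],"roll":-5,"gripper":5},{"translation":[0,0,0],"roll":-5,"gripper":5},{"translation":[0,0,0],"roll":-5,"gripper":5},{"translation":[0,0,0],"roll":-5,"gripper":45},{"translation":[0,0,0],"roll":-5,"gripper":45}]'
python3 -m creep '[{"translation":[0,0,0],"roll":0,"gripper":45},{"translation":[0,0,-30],"roll":0,"gripper":45},{"translation":[0,0,-70],"roll":0,"gripper":45},{"translation":[0,0,-100],"roll":0,"gripper":45},{"translation":[0,0,-130],"roll":0,"gripper":45}]'
python3 -m creep '[{"translation":[0,0,0],"roll":0,"gripper":45},{"translation":[0,0,0],"roll":0,"gripper":45}]'
python3 - <<'E'
from h import *
go(.427,-.191,.16,-8.3)
cv2.imwrite('pics/k2.png',cv2.resize(viewer.camera('scene')[100:250,120:320],None,fx=4,fy=4,interpolation=cv2.INTER_CUBIC))
E
```

```text
time: 6.75
position: [0.6161, -0.1146, 0.1063]
tool_rot: [0.973, 0.233, 0.0, -0.0]
ft_force: [-0.2, 2.2, 4.0]
grip_width: 0.0138
grip_force: 25.0
time: 7.17
position: [0.6153, -0.1138, 0.1062]
tool_rot: [0.858, 0.514, -0.0, -0.001]
ft_force: [-1.9, 3.7, 4.4]
grip_width: 0.0141
grip_force: 25.0
time: 7.58
position: [0.6163, -0.1151, 0.1057]
tool_rot: [0.836, 0.549, 0.0, 0.0]
ft_force: [0.3, -0.3, 0.1]
grip_width: 0.0206
grip_force: 0.0
time: 8.0
position: [0.6163, -0.1154, 0.2371]
tool_rot: [0.836, 0.549, 0.0, 0.0]
ft_force: [1.6, 0.0, 0.6]
grip_width: 0.044
grip_force: 0.0
time: 8.17
position: [0.6174, -0.1157, 0.2379]
tool_rot: [0.836, 0.549, 0.002, 0.002]
ft_force: [-0.2, 0.1, -1.3]
grip_width: 0.0445
grip_force: 0.0
t=8.2 shift [-144.8 -145.2   77.1] roll -15.1 yaw -23.4 q6 0.05
```

View pics/k2.png

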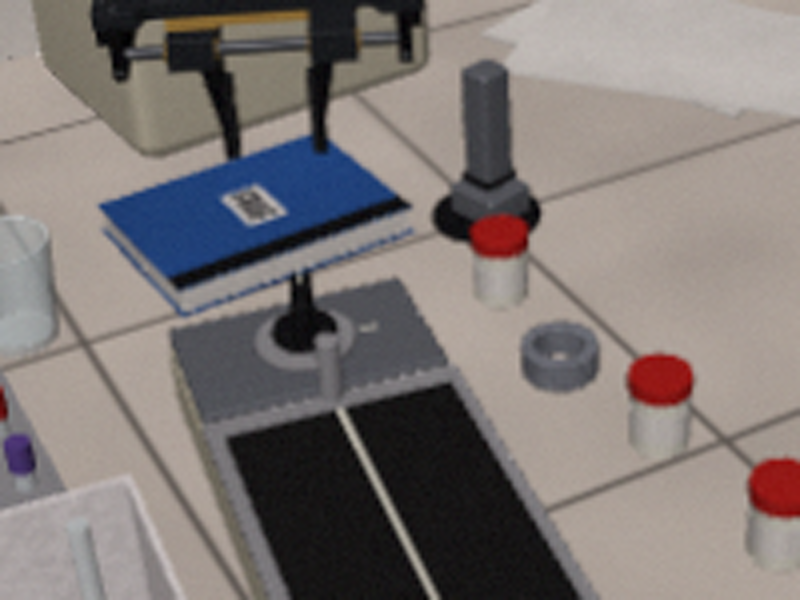

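The bar now points along the row, edge on to the camera at crop (300,330), so the knob is off and released. The pots, the reader and the tape roll stand where they were. Pot A at (0.427, -0.191) is first.

```bash
python3 -m creep '[{"translation":[-28,-28,0],"roll":-5,"gripper":87},{"translation":[-56,-56,0],"roll":-10,"gripper":87},{"translation":[-84,-84,10],"roll":-15,"gripper":87},{"translation":[-112,-112,20],"roll":-15,"gripper":87},{"translation":[-140,-140,30],"roll":-15,"gripper":87}]'
python3 -m creep '[{"translation":[0,-5,30],"roll":0,"gripper":87},{"translation":[0,-5,40],"roll":0,"gripper":87},{"translation":[0,-5,40],"roll":0,"gripper":87},{"translation":[0,-5,40],"roll":0,"gripper":87}]'
cat >> h.py <<'E'
def caps():
    im=viewer.camera("top"); hsv=cv2.cvtColor(im,cv2.COLOR_BGR2HSV); m=(((hsv[...,0]<6)|(hsv[...,0]>174))&(hsv[...,1]>170)&(hsv[...,2]>90)).astype(np.uint8)
    k,_,s,c=cv2.connectedComponentsWithStats(m)
    for i in range(1,k):
        if s[i,4]>30: print("cap",c[i].round(1),s[i,4],"table",at("top",*c[i],.056).round(4)[:2],"deck",at("top",*c[i],.126).round(4)[:2])
    return im
E
python3 -c "
from h import *
im=caps(); go(.428,-.192,.04,-8.3)"
```

```text
time: 8.63
position: [0.4293, -0.1873, 0.2038]
tool_rot: [0.757, 0.654, -0.0, -0.001]
ft_force: [0.4, -1.3, -0.3]
grip_width: 0.0703
grip_force: 0.0
time: 8.97
position: [0.4261, -0.1867, 0.1642]
tool_rot: [0.757, 0.653, -0.0, -0.002]
ft_force: [0.8, 0.4, -0.5]
grip_width: 0.0861
grip_force: 0.0
cap [186.7 219.2] 102 table [0.4295 0.2347] deck [0.4174 0.2217]
t=9.0 shift [ -4.8   1.8 125. ] roll -0.1 yaw -8.4 q6 -0.51
```

```bash
python3 -m creep '[{"translation":[-5,2,35],"roll":0,"gripper":87},{"translation":[-5,2,70],"roll":0,"gripper":87},{"translation":[-5,2,100],"roll":0,"gripper":87},{"translation":[-5,2,122],"roll":0,"gripper":87},{"translation":[-5,2,122],"roll":0,"gripper":87}]' 15
python3 -m creep '[{"translation":[0,0,0],"roll":0,"gripper":50},{"translation":[0,0,0],"roll":0,"gripper":35},{"translation":[0,0,0],"roll":0,"gripper":35},{"translation":[0,0,0],"roll":0,"gripper":35},{"translation":[0,0,0],"roll":0,"gripper":35}]' 15
python3 -m creep '[{"translation":[0,0,0],"roll":0,"gripper":35},{"translation":[0,0,-35],"roll":0,"gripper":35},{"translation":[0,0,-75],"roll":0,"gripper":35},{"translation":[0,0,-115],"roll":0,"gripper":35},{"translation":[0,0,-140],"roll":0,"gripper":35}]' 15
python3 -m creep '[{"translation":[0,0,0],"roll":0,"gripper":35},{"translation":[0,0,0],"roll":0,"gripper":35}]'
python3 -c "
from h import *
go(.6327,.0037,.18,-8.3)"
```

```text
time: 9.43
position: [0.4275, -0.1913, 0.0406]
tool_rot: [0.757, 0.654, -0.001, -0.003]
ft_force: [-1.2, 0.4, -0.0]
grip_width: 0.0872
grip_force: 0.0
time: 9.85
position: [0.429, -0.1928, 0.0449]
tool_rot: [0.757, 0.653, 0.0, 0.001]
ft_force: [0.1, -0.3, 0.8]
grip_width: 0.0614
grip_force: 0.0
time: 10.27
position: [0.429, -0.1929, 0.187]
tool_rot: [0.757, 0.653, 0.0, 0.002]
ft_force: [0.8, -0.3, 0.9]
grip_width: 0.0361
grip_force: 0.0
time: 10.43
position: [0.4289, -0.1928, 0.1853]
tool_rot: [0.757, 0.653, 0.0, 0.002]
ft_force: [-0.1, 1.1, -0.6]
grip_width: 0.0356
grip_force: 0.0
t=10.4 shift [224.3 172.8   5.5] roll -0.1 yaw -8.4 q6 -0.51
```

The fingers are slower than I allowed, about 70 mm/s, so the lift came too early. I check that the pot is still standing.

```bash
python3 -m creep '[{"translation":[0,0,0],"roll":0,"gripper":70},{"translation":[0,0,0],"roll":0,"gripper":70},{"translation":[0,0,0],"roll":0,"gripper":70},{"translation":[0,0,0],"roll":0,"gripper":70},{"translation":[0,0,0],"roll":0,"gripper":70}]'
python3 - <<'E'
from h import *
im=viewer.camera('scene')
cv2.imwrite('pics/s3.png',cv2.resize(im[100:300,200:400],None,fx=3,fy=3,interpolation=cv2.INTER_CUBIC))
hsv=cv2.cvtColor(im,cv2.COLOR_BGR2HSV); m=(((hsv[...,0]<6)|(hsv[...,0]>174))&(hsv[...,1]>170)&(hsv[...,2]>90)).astype(np.uint8)
k,_,s,c=cv2.connectedComponentsWithStats(m)
for i in range(1,k):
    if s[i,4]>30: print(c[i].round(1),s[i],at("scene",*c[i],.05).round(4))
E
```

```text
time: 10.85
position: [0.4278, -0.1921, 0.1826]
tool_rot: [0.757, 0.653, -0.0, -0.001]
ft_force: [0.0, 0.4, -0.0]
grip_width: 0.0609
grip_force: 0.0
[244.4 158.5] [238 154  14  10 122] [ 0.4277 -0.193   0.05  ]
[109.3 184.4] [106 179   8  14  64] [ 0.8146 -0.2723  0.05  ]
[ 98.2 188.7] [ 94 182  10  15  74] [ 0.8471 -0.2677  0.05  ]
[284.7 194.5] [277 189  16  12 158] [0.4227 0.0212 0.05  ]
[117.3 200. ] [114 196   7   9  45] [ 0.815  -0.1885  0.05  ]
[106.8 206.3] [103 200   9  15  73] [ 0.8466 -0.1758  0.05  ]
[ 94.9 211.2] [ 91 203   9  17  87] [ 0.8789 -0.1714  0.05  ]
[315.7 221.6] [308 215  17  14 199] [0.4182 0.1536 0.05  ]
[332.  242.3] [323 235  19  16 238] [0.4296 0.2335 0.05  ]
```

View pics/s3.png

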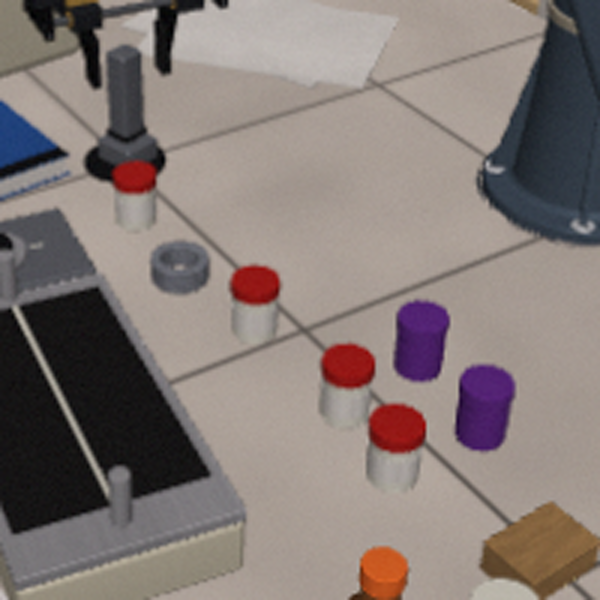

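All four pots stand exactly where they were; pot A's cap is at crop (135,177). I repeat the grasp and give the fingers time.

```bash
cat >> h.py <<'E'
def look():
    im=viewer.camera("scene"); hsv=cv2.cvtColor(im,cv2.COLOR_BGR2HSV); m=(((hsv[...,0]<6)|(hsv[...,0]>174))&(hsv[...,1]>170)&(hsv[...,2]>90)).astype(np.uint8)
    k,_,s,c=cv2.connectedComponentsWithStats(m)
    for i in range(1,k):
        if s[i,4]>40 and c[i][0]>125: print("cap",c[i].round(1),s[i,2:],"table",at("scene",*c[i],.05).round(4)[:2],"deck",at("scene",*c[i],.12).round(4)[:2])
    return im
E
python3 -m creep '[{"translation":[0,0,40],"roll":0,"gripper":70},{"translation":[0,0,80],"roll":0,"gripper":70},{"translation":[0,0,115],"roll":0,"gripper":70},{"translation":[0,0,142],"roll":0,"gripper":70},{"translation":[0,0,142],"roll":0,"gripper":70}]' 15
for i in 1 2; do python3 -m creep '[{"translation":[0,0,0],"roll":0,"gripper":35},{"translation":[0,0,0],"roll":0,"gripper":35},{"translation":[0,0,0],"roll":0,"gripper":35},{"translation":[0,0,0],"roll":0,"gripper":35}]' 15; done
```

```text
time: 11.32
position: [0.4257, -0.1906, 0.037]
tool_rot: [0.757, 0.653, -0.001, -0.005]
ft_force: [-0.2, -0.2, -0.6]
grip_width: 0.0699
grip_force: 0.0
time: 11.65
position: [0.4293, -0.1931, 0.0433]
tool_rot: [0.757, 0.653, 0.0, 0.002]
ft_force: [0.1, 0.2, 1.1]
grip_width: 0.0509
grip_force: 0.0
time: 11.98
position: [0.4287, -0.1927, 0.043]
tool_rot: [0.757, 0.653, 0.0, 0.001]
ft_force: [-1.5, 1.2, 7.1]
grip_width: 0.0436
grip_force: 15.0
```

```bash
python3 -m creep '[{"translation":[0,0,-30],"roll":0,"gripper":35},{"translation":[0,0,-65],"roll":0,"gripper":35},{"translation":[0,0,-105],"roll":0,"gripper":35},{"translation":[0,0,-145],"roll":0,"gripper":35},{"translation":[30,20,-150],"roll":0,"gripper":35}]' 15
python3 -m creep '[{"translation":[28,22,0],"roll":0,"gripper":35},{"translation":[56,44,0],"roll":0,"gripper":35},{"translation":[84,66,0],"roll":0,"gripper":35},{"translation":[112,88,0],"roll":0,"gripper":35},{"translation":[140,110,0],"roll":0,"gripper":35}]'
python3 -m creep '[{"translation":[25,20,0],"roll":0,"gripper":35},{"translation":[50,40,0],"roll":0,"gripper":35},{"translation":[54,43,0],"roll":0,"gripper":35},{"translation":[54,43,0],"roll":0,"gripper":35},{"translation":[54,43,0],"roll":0,"gripper":35}]'
python3 -c "
from h import *
go(.6327,.0037,.114,-8.3); look()"
```

```text
time: 12.4
position: [0.4535, -0.1705, 0.1981]
tool_rot: [0.759, 0.651, 0.0, 0.006]
ft_force: [1.2, 0.0, -2.1]
grip_width: 0.0437
grip_force: 15.0
time: 12.82
position: [0.5824, -0.0416, 0.1922]
tool_rot: [0.757, 0.653, 0.0, 0.0]
ft_force: [0.4, -1.1, -0.6]
grip_width: 0.0435
grip_force: 15.0
time: 13.23
position: [0.6311, 0.004, 0.1913]
tool_rot: [0.757, 0.654, -0.001, -0.0]
ft_force: [-0.4, 1.0, -0.9]
grip_width: 0.0434
grip_force: 15.0
t=13.2 shift [-0.1  1.8 77.3] roll -0.1 yaw -8.4 q6 -0.02
cap [204.7 167.5] [ 18  14 205] table [ 0.55   -0.2101] deck [ 0.5894 -0.1086]
cap [284.7 194.5] [ 16  12 157] table [0.4226 0.021 ] deck [0.4747 0.0996]
cap [315.6 221.5] [ 17  14 197] table [0.4181 0.1535] deck [0.4707 0.2189]
cap [332.  242.4] [ 19  16 238] table [0.4298 0.2335] deck [0.4811 0.2911]
```

```bash
python3 -m creep '[{"translation":[0,2,30],"roll":0,"gripper":35},{"translation":[0,2,60],"roll":0,"gripper":35},{"translation":[0,2,72],"roll":0,"gripper":35},{"translation":[0,2,75],"roll":0,"gripper":35},{"translation":[0,2,77],"roll":0,"gripper":35}]'
python3 -m creep '[{"translation":[0,0,0],"roll":0,"gripper":35},{"translation":[0,0,0],"roll":0,"gripper":35},{"translation":[0,0,1],"roll":0,"gripper":35}]'
```

```text
time: 13.7
position: [0.6333, 0.0028, 0.1142]
tool_rot: [0.758, 0.653, -0.001, -0.001]
ft_force: [0.4, -0.8, -0.1]
grip_width: 0.0436
grip_force: 15.0
time: 13.95
position: [0.6353, 0.0033, 0.1153]
tool_rot: [0.757, 0.653, 0.001, 0.001]
ft_force: [0.9, 0.5, -1.2]
grip_width: 0.0436
grip_force: 15.0
```

```bash
python3 -m creep '[{"translation":[0,-2,1],"roll":0,"gripper":35},{"translation":[0,-2,2],"roll":0,"gripper":35},{"translation":[0,-2,2],"roll":0,"gripper":35},{"translation":[0,-2,2],"roll":0,"gripper":35}]'
for i in 1 2; do python3 -m creep '[{"translation":[0,0,0],"roll":0,"gripper":75},{"translation":[0,0,0],"roll":0,"gripper":75},{"translation":[0,0,0],"roll":0,"gripper":75}]'; done
python3 -m creep '[{"translation":[0,0,-20],"roll":0,"gripper":75},{"translation":[0,0,-50],"roll":0,"gripper":75},{"translation":[0,0,-75],"roll":0,"gripper":75},{"translation":[0,0,-75],"roll":0,"gripper":75},{"translation":[0,0,-75],"roll":0,"gripper":75}]'
python3 -c "
from h import *
look();go(.4227,.0211,.19,-8.3)"
```

```text
time: 14.28
position: [0.6324, 0.004, 0.1131]
tool_rot: [0.757, 0.653, 0.0, 0.001]
ft_force: [-1.7, 0.0, 6.9]
grip_width: 0.0436
grip_force: 15.0
time: 14.53
position: [0.6322, 0.004, 0.1116]
tool_rot: [0.757, 0.653, 0.0, 0.0]
ft_force: [0.0, 0.3, 0.8]
grip_width: 0.0562
grip_force: 0.0
time: 14.78
position: [0.6321, 0.0039, 0.1113]
tool_rot: [0.757, 0.653, -0.0, -0.0]
ft_force: [0.1, -0.3, 0.4]
grip_width: 0.0721
grip_force: 0.0
time: 15.2
position: [0.6333, 0.0038, 0.1883]
tool_rot: [0.757, 0.653, 0.001, 0.002]
ft_force: [-0.3, 0.6, -1.1]
grip_width: 0.0749
grip_force: 0.0
cap [207.  194.8] [ 17  14 194] table [ 0.6002 -0.085 ] deck [0.6347 0.0041]
cap [284.7 194.5] [ 16  12 157] table [0.4226 0.021 ] deck [0.4747 0.0996]
cap [315.7 221.5] [ 17  14 196] table [0.418  0.1534] deck [0.4705 0.2189]
cap [332.  242.4] [ 19  16 238] table [0.4298 0.2335] deck [0.4811 0.2911]
t=15.2 shift [ -13.7 -209.6   -3.3] roll -0.1 yaw -8.4 q6 -0.02
```

Pot A stands at (0.635, 0.004) on the deck. Pot B is next.

```bash
python3 -m creep '[{"translation":[-3,-41,0],"roll":0,"gripper":75},{"translation":[-6,-82,0],"roll":0,"gripper":75},{"translation":[-9,-123,0],"roll":0,"gripper":75},{"translation":[-11,-164,0],"roll":0,"gripper":75},{"translation":[-14,-205,0],"roll":0,"gripper":75}]'
python3 -m creep '[{"translation":[0,-4,20],"roll":0,"gripper":75},{"translation":[0,-4,60],"roll":0,"gripper":75},{"translation":[0,-4,80],"roll":0,"gripper":75},{"translation":[0,-4,80],"roll":0,"gripper":75},{"translation":[0,-4,80],"roll":0,"gripper":75}]'
python3 -c "
from h import *
go(.4228,.0210,.043,-8.3)"
```

```text
time: 15.67
position: [0.424, 0.0206, 0.1852]
tool_rot: [0.757, 0.653, -0.001, -0.001]
ft_force: [-0.1, -0.7, -0.1]
grip_width: 0.075
grip_force: 0.0
time: 16.08
position: [0.4219, 0.0209, 0.1053]
tool_rot: [0.757, 0.653, -0.002, -0.002]
ft_force: [0.2, -0.1, 0.3]
grip_width: 0.0749
grip_force: 0.0
t=16.1 shift [ 0.2  1.3 62.2] roll -0.1 yaw -8.4 q6 -0.07
```

```bash
python3 -m creep '[{"translation":[0,0,30],"roll":0,"gripper":75},{"translation":[0,0,62],"roll":0,"gripper":75},{"translation":[0,0,62],"roll":0,"gripper":50},{"translation":[0,0,62],"roll":0,"gripper":35},{"translation":[0,0,62],"roll":0,"gripper":35}]' 15
python3 -m creep '[{"translation":[0,0,0],"roll":0,"gripper":35},{"translation":[0,0,0],"roll":0,"gripper":35},{"translation":[0,0,0],"roll":0,"gripper":35},{"translation":[0,0,0],"roll":0,"gripper":35},{"translation":[0,0,0],"roll":0,"gripper":35}]' 15
python3 -c "
from h import *
go(.6409,.0601,.190,-8.3);look()"
```

```text
time: 16.5
position: [0.424, 0.0206, 0.0459]
tool_rot: [0.757, 0.653, 0.001, 0.001]
ft_force: [0.7, -0.9, -0.4]
grip_width: 0.0624
grip_force: 0.0
time: 16.92
position: [0.424, 0.0206, 0.0463]
tool_rot: [0.757, 0.653, 0.001, 0.001]
ft_force: [-0.7, 0.9, 9.5]
grip_width: 0.0437
grip_force: 15.0
t=16.9 shift [  70.8  209.2 -143.1] roll -0.1 yaw -8.4 q6 -0.07
cap [207.  194.8] [ 17  14 196] table [ 0.6001 -0.085 ] deck [0.6346 0.0041]
cap [284.2 194.7] [ 14  13 150] table [0.4244 0.0212] deck [0.4763 0.0997]
cap [315.6 221.5] [ 17  14 197] table [0.4181 0.1535] deck [0.4707 0.2189]
cap [332.  242.4] [ 19  16 238] table [0.4298 0.2335] deck [0.4811 0.2911]
```

```bash
python3 -m creep '[{"translation":[0,0,-30],"roll":0,"gripper":35},{"translation":[0,0,-65],"roll":0,"gripper":35},{"translation":[0,0,-105],"roll":0,"gripper":35},{"translation":[0,0,-145],"roll":0,"gripper":35},{"translation":[11,29,-145],"roll":0,"gripper":35}]' 15
python3 -m creep '[{"translation":[12,36,0],"roll":0,"gripper":35},{"translation":[24,72,0],"roll":0,"gripper":35},{"translation":[36,108,0],"roll":0,"gripper":35},{"translation":[48,144,0],"roll":0,"gripper":35},{"translation":[60,180,0],"roll":0,"gripper":35}]'
python3 -m creep '[{"translation":[0,0,15],"roll":0,"gripper":35},{"translation":[0,0,40],"roll":0,"gripper":35},{"translation":[0,0,55],"roll":0,"gripper":35},{"translation":[0,0,60],"roll":0,"gripper":35},{"translation":[0,0,60],"roll":0,"gripper":35}]'
python3 -m creep '[{"translation":[0,0,0],"roll":0,"gripper":35},{"translation":[0,0,0],"roll":0,"gripper":35}]'
python3 -c "
from h import *
go(.6409,.0601,.1155,-8.3)"
```

```text
time: 17.38
position: [0.4514, 0.0273, 0.1979]
tool_rot: [0.757, 0.653, 0.002, 0.004]
ft_force: [0.4, -0.5, -1.3]
grip_width: 0.0434
grip_force: 15.0
time: 17.8
position: [0.6417, 0.0609, 0.1907]
tool_rot: [0.757, 0.653, 0.0, 0.0]
ft_force: [0.6, -0.1, -1.0]
grip_width: 0.0437
grip_force: 15.0
time: 18.22
position: [0.639, 0.0604, 0.1284]
tool_rot: [0.757, 0.653, -0.001, -0.001]
ft_force: [0.5, -0.2, -1.3]
grip_width: 0.0437
grip_force: 15.0
time: 18.38
position: [0.6414, 0.0602, 0.1312]
tool_rot: [0.757, 0.653, 0.001, 0.001]
ft_force: [0.3, -0.4, -0.4]
grip_width: 0.0436
grip_force: 15.0
t=18.4 shift [-0.2 -0.5 15.7] roll -0.1 yaw -8.4 q6 0.07
```

```bash
python3 -m creep '[{"translation":[0,0,8],"roll":0,"gripper":35},{"translation":[0,0,12],"roll":0,"gripper":35},{"translation":[0,0,15],"roll":0,"gripper":35},{"translation":[0,0,15],"roll":0,"gripper":35},{"translation":[0,0,15],"roll":0,"gripper":35}]'
for i in 1 2; do python3 -m creep '[{"translation":[0,0,0],"roll":0,"gripper":75},{"translation":[0,0,0],"roll":0,"gripper":75},{"translation":[0,0,0],"roll":0,"gripper":75}]'; done
python3 -m creep '[{"translation":[0,0,-20],"roll":0,"gripper":75},{"translation":[0,0,-50],"roll":0,"gripper":75},{"translation":[0,0,-75],"roll":0,"gripper":75},{"translation":[0,0,-75],"roll":0,"gripper":75},{"translation":[0,0,-75],"roll":0,"gripper":75}]'
python3 -c "
from h import *
look();go(.4183,.1532,.11,-8.3)"
```

```text
time: 18.8
position: [0.6405, 0.0603, 0.1157]
tool_rot: [0.757, 0.653, 0.0, 0.0]
ft_force: [-0.9, -0.5, 5.5]
grip_width: 0.0435
grip_force: 15.0
time: 19.05
position: [0.6405, 0.0603, 0.1145]
tool_rot: [0.757, 0.653, 0.0, 0.0]
ft_force: [0.0, -0.1, 0.1]
grip_width: 0.0566
grip_force: 0.0
time: 19.3
position: [0.6404, 0.0603, 0.1143]
tool_rot: [0.757, 0.653, -0.0, -0.0]
ft_force: [0.1, 0.8, 0.3]
grip_width: 0.072
grip_force: 0.0
time: 19.72
position: [0.6417, 0.0603, 0.1914]
tool_rot: [0.757, 0.653, 0.001, 0.001]
ft_force: [0.6, -0.1, -0.5]
grip_width: 0.075
grip_force: 0.0
cap [210.8 201.9] [ 25  28 420] table [ 0.6045 -0.0516] deck [0.6386 0.0342]
cap [315.6 221.5] [ 17  14 197] table [0.4181 0.1535] deck [0.4707 0.2189]
cap [332.  242.4] [ 19  16 238] table [0.4298 0.2335] deck [0.4811 0.2911]
t=19.8 shift [  59.4 -233.4   79.7] roll -0.1 yaw -8.4 q6 0.07
```

```bash
python3 -m creep '[{"translation":[10,-40,0],"roll":0,"gripper":75},{"translation":[20,-80,0],"roll":0,"gripper":75},{"translation":[30,-120,0],"roll":0,"gripper":75},{"translation":[40,-160,0],"roll":0,"gripper":75},{"translation":[50,-200,0],"roll":0,"gripper":75}]'
python3 -m creep '[{"translation":[9,-33,0],"roll":0,"gripper":75},{"translation":[9,-33,40],"roll":0,"gripper":75},{"translation":[9,-33,78],"roll":0,"gripper":75},{"translation":[9,-33,78],"roll":0,"gripper":75},{"translation":[9,-33,78],"roll":0,"gripper":75}]'
python3 -m creep '[{"translation":[0,0,0],"roll":0,"gripper":75},{"translation":[0,0,0],"roll":0,"gripper":75}]'
python3 -c "
from h import *
go(.4183,.1534,.044,-8.3);look()"
```

```text
time: 20.18
position: [0.4468, 0.1393, 0.1881]
tool_rot: [0.757, 0.653, -0.001, -0.001]
ft_force: [0.5, 0.7, 0.5]
grip_width: 0.0748
grip_force: 0.0
time: 20.6
position: [0.4162, 0.1525, 0.1093]
tool_rot: [0.757, 0.653, -0.004, -0.002]
ft_force: [0.3, -0.9, 0.3]
grip_width: 0.0746
grip_force: 0.0
time: 20.77
position: [0.4201, 0.1527, 0.1131]
tool_rot: [0.757, 0.653, 0.001, 0.001]
ft_force: [0.6, 0.1, 0.2]
grip_width: 0.0752
grip_force: 0.0
t=20.8 shift [ 0.3 -2.1 69.1] roll -0.1 yaw -8.4 q6 0.25
cap [210.8 201.9] [ 25  28 423] table [ 0.6044 -0.0516] deck [0.6385 0.0342]
cap [315.7 221.5] [ 17  14 196] table [0.418  0.1534] deck [0.4705 0.2189]
cap [332.  242.4] [ 19  16 238] table [0.4298 0.2335] deck [0.4811 0.2911]
```

```bash
python3 -m creep '[{"translation":[0,-2,30],"roll":0,"gripper":75},{"translation":[0,-2,68],"roll":0,"gripper":75},{"translation":[0,-2,68],"roll":0,"gripper":50},{"translation":[0,-2,68],"roll":0,"gripper":35},{"translation":[0,-2,68],"roll":0,"gripper":35}]' 15
python3 -m creep '[{"translation":[0,0,0],"roll":0,"gripper":35},{"translation":[0,0,0],"roll":0,"gripper":35},{"translation":[0,0,0],"roll":0,"gripper":35},{"translation":[0,0,0],"roll":0,"gripper":35},{"translation":[0,0,0],"roll":0,"gripper":35}]' 15
python3 -c "
from h import *
go(.6493,.1175,.190,-8.3)"
```

```text
time: 21.23
position: [0.4178, 0.1531, 0.0455]
tool_rot: [0.757, 0.653, 0.001, 0.001]
ft_force: [-0.4, -0.2, -0.0]
grip_width: 0.0628
grip_force: 0.0
time: 21.65
position: [0.4178, 0.1533, 0.0459]
tool_rot: [0.757, 0.653, 0.002, 0.001]
ft_force: [-1.4, 0.5, 11.4]
grip_width: 0.0439
grip_force: 15.0
t=21.6 shift [  -1.3  234.9 -143.1] roll -0.1 yaw -8.4 q6 0.25
```

```bash
python3 -m creep '[{"translation":[0,0,-30],"roll":0,"gripper":35},{"translation":[0,0,-65],"roll":0,"gripper":35},{"translation":[0,0,-105],"roll":0,"gripper":35},{"translation":[0,0,-145],"roll":0,"gripper":35},{"translation":[0,35,-145],"roll":0,"gripper":35}]' 15
python3 -m creep '[{"translation":[0,40,0],"roll":0,"gripper":35},{"translation":[0,80,0],"roll":0,"gripper":35},{"translation":[-1,120,0],"roll":0,"gripper":35},{"translation":[-1,160,0],"roll":0,"gripper":35},{"translation":[-1,200,0],"roll":0,"gripper":35}]'
python3 -m creep '[{"translation":[0,0,15],"roll":0,"gripper":35},{"translation":[0,0,40],"roll":0,"gripper":35},{"translation":[0,0,55],"roll":0,"gripper":35},{"translation":[0,0,60],"roll":0,"gripper":35},{"translation":[0,0,60],"roll":0,"gripper":35}]'
python3 -m creep '[{"translation":[0,0,0],"roll":0,"gripper":35},{"translation":[0,0,0],"roll":0,"gripper":35}]'
python3 -c "
from h import *
go(.6493,.1175,.1155,-8.3)"
```

```text
time: 22.07
position: [0.4475, 0.1492, 0.1971]
tool_rot: [0.756, 0.654, 0.003, 0.002]
ft_force: [-0.1, 1.1, -1.5]
grip_width: 0.0439
grip_force: 15.0
time: 22.48
position: [0.6502, 0.1173, 0.19]
tool_rot: [0.757, 0.653, 0.0, 0.0]
ft_force: [1.0, 0.3, -2.2]
grip_width: 0.0434
grip_force: 15.0
time: 22.9
position: [0.6475, 0.1176, 0.1275]
tool_rot: [0.757, 0.653, -0.001, -0.001]
ft_force: [0.2, -0.0, -1.4]
grip_width: 0.0434
grip_force: 15.0
time: 23.07
position: [0.6498, 0.1178, 0.1303]
tool_rot: [0.757, 0.653, 0.001, 0.001]
ft_force: [1.1, 0.5, -1.7]
grip_width: 0.0435
grip_force: 15.0
t=23.1 shift [-0.4 -0.5 14.8] roll -0.1 yaw -8.4 q6 0.16
```

```bash
python3 -m creep '[{"translation":[0,0,8],"roll":0,"gripper":35},{"translation":[0,0,12],"roll":0,"gripper":35},{"translation":[0,0,14],"roll":0,"gripper":35},{"translation":[0,0,14],"roll":0,"gripper":35},{"translation":[0,0,14],"roll":0,"gripper":35}]'
for i in 1 2; do python3 -m creep '[{"translation":[0,0,0],"roll":0,"gripper":75},{"translation":[0,0,0],"roll":0,"gripper":75},{"translation":[0,0,0],"roll":0,"gripper":75}]'; done
python3 -m creep '[{"translation":[0,0,-20],"roll":0,"gripper":75},{"translation":[0,0,-50],"roll":0,"gripper":75},{"translation":[0,0,-75],"roll":0,"gripper":75},{"translation":[0,0,-75],"roll":0,"gripper":75},{"translation":[0,0,-75],"roll":0,"gripper":75}]'
python3 -c "
from h import *
look();go(.4298,.2333,.11,-8.3)"
```

```text
time: 23.48
position: [0.649, 0.1177, 0.1158]
tool_rot: [0.757, 0.653, 0.0, 0.0]
ft_force: [-2.2, -0.6, 4.9]
grip_width: 0.0436
grip_force: 15.0
time: 23.73
position: [0.6491, 0.1177, 0.1145]
tool_rot: [0.757, 0.653, 0.0, 0.0]
ft_force: [0.6, -0.1, 0.2]
grip_width: 0.0561
grip_force: 0.0
time: 23.98
position: [0.6489, 0.1177, 0.1143]
tool_rot: [0.757, 0.653, -0.0, -0.0]
ft_force: [-0.6, 0.4, -0.4]
grip_width: 0.0722
grip_force: 0.0
time: 24.4
position: [0.6502, 0.1177, 0.1915]
tool_rot: [0.757, 0.653, 0.002, 0.001]
ft_force: [-1.0, -0.7, -0.2]
grip_width: 0.075
grip_force: 0.0
cap [215.7 210.6] [ 30  44 644] table [ 0.6093 -0.0122] deck [0.6429 0.0696]
cap [332.  242.4] [ 19  16 237] table [0.4298 0.2336] deck [0.4812 0.2912]
t=24.4 shift [  82.3 -233.7   79.7] roll -0.1 yaw -8.4 q6 0.16
```

```bash
python3 -m creep '[{"translation":[13,-38,0],"roll":0,"gripper":75},{"translation":[26,-76,0],"roll":0,"gripper":75},{"translation":[40,-114,0],"roll":0,"gripper":75},{"translation":[54,-152,0],"roll":0,"gripper":75},{"translation":[67,-190,0],"roll":0,"gripper":75}]'
python3 -m creep '[{"translation":[15,-42,0],"roll":0,"gripper":75},{"translation":[15,-42,40],"roll":0,"gripper":75},{"translation":[15,-42,78],"roll":0,"gripper":75},{"translation":[15,-42,78],"roll":0,"gripper":75},{"translation":[15,-42,78],"roll":0,"gripper":75}]'
python3 -m creep '[{"translation":[0,0,0],"roll":0,"gripper":75},{"translation":[0,0,0],"roll":0,"gripper":75}]'
python3 -c "
from h import *
go(.4298,.2333,.044,-8.3);look()"
```

```text
time: 24.87
position: [0.4679, 0.2121, 0.1879]
tool_rot: [0.757, 0.653, -0.002, -0.001]
ft_force: [1.4, 0.1, -1.0]
grip_width: 0.0755
grip_force: 0.0
time: 25.28
position: [0.4291, 0.2322, 0.1091]
tool_rot: [0.757, 0.653, -0.004, -0.002]
ft_force: [0.9, -0.6, 1.1]
grip_width: 0.075
grip_force: 0.0
time: 25.45
position: [0.4331, 0.2329, 0.1132]
tool_rot: [0.757, 0.653, 0.002, 0.001]
ft_force: [-0.6, 0.1, 0.5]
grip_width: 0.0752
grip_force: 0.0
t=25.4 shift [-0.2 -3.6 69.2] roll -0.2 yaw -8.5 q6 0.41
cap [214.9 209.8] [ 33  44 678] table [ 0.6096 -0.0159] deck [0.6432 0.0664]
cap [332.  242.3] [ 19  16 236] table [0.4296 0.2334] deck [0.481 0.291]
```

```bash
python3 -m creep '[{"translation":[0,-3,30],"roll":0,"gripper":75},{"translation":[0,-3,68],"roll":0,"gripper":75},{"translation":[0,-3,68],"roll":0,"gripper":50},{"translation":[0,-3,68],"roll":0,"gripper":35},{"translation":[0,-3,68],"roll":0,"gripper":35}]' 15
python3 -m creep '[{"translation":[0,0,0],"roll":0,"gripper":35},{"translation":[0,0,0],"roll":0,"gripper":35},{"translation":[0,0,0],"roll":0,"gripper":35},{"translation":[0,0,0],"roll":0,"gripper":35},{"translation":[0,0,0],"roll":0,"gripper":35}]' 15
python3 -c "
from h import *
go(.6576,.1739,.190,-8.3)"
```

```text
time: 25.92
position: [0.4299, 0.2334, 0.0455]
tool_rot: [0.757, 0.653, 0.002, 0.001]
ft_force: [-0.0, 0.4, 0.4]
grip_width: 0.0626
grip_force: 0.0
time: 26.33
position: [0.4297, 0.2336, 0.0458]
tool_rot: [0.757, 0.653, 0.002, 0.001]
ft_force: [-1.0, 0.4, 10.3]
grip_width: 0.0437
grip_force: 15.0
t=26.3 shift [ -25.4  234.7 -143.3] roll -0.1 yaw -8.4 q6 0.42
```

```bash
python3 -m creep '[{"translation":[0,0,-30],"roll":0,"gripper":35},{"translation":[0,0,-65],"roll":0,"gripper":35},{"translation":[0,0,-105],"roll":0,"gripper":35},{"translation":[0,0,-145],"roll":0,"gripper":35},{"translation":[-4,35,-145],"roll":0,"gripper":35}]' 15
python3 -m creep '[{"translation":[-4,40,0],"roll":0,"gripper":35},{"translation":[-9,80,0],"roll":0,"gripper":35},{"translation":[-13,120,0],"roll":0,"gripper":35},{"translation":[-17,160,0],"roll":0,"gripper":35},{"translation":[-22,200,0],"roll":0,"gripper":35}]'
python3 -m creep '[{"translation":[0,0,15],"roll":0,"gripper":35},{"translation":[0,0,40],"roll":0,"gripper":35},{"translation":[0,0,55],"roll":0,"gripper":35},{"translation":[0,0,60],"roll":0,"gripper":35},{"translation":[0,0,60],"roll":0,"gripper":35}]'
python3 -m creep '[{"translation":[0,0,0],"roll":0,"gripper":35},{"translation":[0,0,0],"roll":0,"gripper":35}]'
python3 -c "
from h import *
go(.6576,.1739,.1155,-8.3)"
```

```text
time: 26.75
position: [0.4596, 0.2261, 0.1966]
tool_rot: [0.756, 0.655, 0.003, 0.001]
ft_force: [0.9, 0.3, -1.9]
grip_width: 0.0434
grip_force: 15.0
time: 27.17
position: [0.6585, 0.1726, 0.1899]
tool_rot: [0.757, 0.653, 0.001, 0.0]
ft_force: [1.0, 0.4, -1.3]
grip_width: 0.0432
grip_force: 15.0
time: 27.58
position: [0.6558, 0.1729, 0.1274]
tool_rot: [0.757, 0.653, -0.001, -0.001]
ft_force: [-0.2, -0.3, -1.2]
grip_width: 0.0435
grip_force: 15.0
time: 27.75
position: [0.6581, 0.1733, 0.1303]
tool_rot: [0.757, 0.653, 0.001, 0.001]
ft_force: [1.1, -0.0, -0.9]
grip_width: 0.0436
grip_force: 15.0
t=27.8 shift [ 0.5 -0.6 14.8] roll -0.1 yaw -8.4 q6 0.24
```

```bash
python3 -m creep '[{"translation":[0,0,8],"roll":0,"gripper":35},{"translation":[0,0,12],"roll":0,"gripper":35},{"translation":[0,0,14],"roll":0,"gripper":35},{"translation":[0,0,14],"roll":0,"gripper":35},{"translation":[0,0,14],"roll":0,"gripper":35}]'
for i in 1 2; do python3 -m creep '[{"translation":[0,0,0],"roll":0,"gripper":75},{"translation":[0,0,0],"roll":0,"gripper":75},{"translation":[0,0,0],"roll":0,"gripper":75}]' >/dev/null; done
python3 -m creep '[{"translation":[0,0,-20],"roll":0,"gripper":75},{"translation":[0,0,-50],"roll":0,"gripper":75},{"translation":[0,0,-90],"roll":0,"gripper":75},{"translation":[0,0,-120],"roll":0,"gripper":75},{"translation":[0,0,-120],"roll":0,"gripper":75}]'
for i in 1 2; do python3 -m creep '[{"translation":[-33,-23,0],"roll":0,"gripper":75},{"translation":[-66,-46,0],"roll":0,"gripper":75},{"translation":[-99,-69,0],"roll":0,"gripper":75},{"translation":[-132,-92,0],"roll":0,"gripper":75},{"translation":[-165,-115,0],"roll":0,"gripper":75}]' >/dev/null; done
python3 - <<'E'
from h import *
go(.38,-.3,.16,-8.3);look();im=caps()
t=im[110:260,180:410]
cv2.imwrite("pics/t4.png",cv2.resize(t,None,fx=3.4,fy=3.4,interpolation=cv2.INTER_CUBIC))
E
```

```text
time: 28.17
position: [0.6572, 0.1732, 0.1157]
tool_rot: [0.757, 0.653, 0.0, 0.0]
ft_force: [-1.8, -0.3, 4.2]
grip_width: 0.0437
grip_force: 15.0
time: 29.08
position: [0.6616, 0.1737, 0.2427]
tool_rot: [0.757, 0.653, 0.006, 0.004]
ft_force: [1.3, 0.0, 1.2]
grip_width: 0.0747
grip_force: 0.0
t=29.9 shift [-177.5   26.3   74.5] roll -0.1 yaw -8.4 q6 -0.44
cap [219.2 218.4] [ 41  60 951] table [0.6152 0.0205] deck [0.6482 0.0991]
cap [210.7 143.4] 158 table [0.6852 0.1819] deck [0.6584 0.172 ]
cap [228.2 146.8] 155 table [0.6766 0.1236] deck [0.6503 0.117 ]
cap [246.4 150.8] 144 table [0.6666 0.0632] deck [0.6408 0.0601]
cap [261.7 156.5] 52 table [0.6498 0.0125] deck [0.625  0.0123]
```

View pics/t4.png

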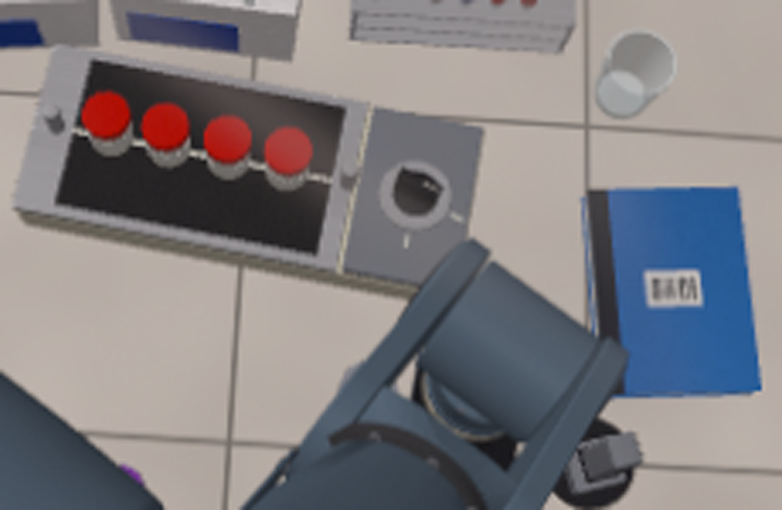

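The top view shows all four red caps on the white line, clear of each other, at crop (106,115), (165,127), (227,139) and (288,150). The knob bar has turned to the tick on the right, and the mat and reader are at crop (600,465). I check the reader's yaw with a model overlay on the first, unoccluded picture.

Run:
```python
from h import *
im=cv2.imread("pics/top0.png"); f=14; x0,y0=332,222
out=[]
for yaw in (15,21):
    c=cv2.resize(im[y0:y0+44,x0:x0+50],None,fx=8,fy=8*1.0,interpolation=cv2.INTER_CUBIC)
    a=np.radians(yaw); Rz=np.array([[np.cos(a),-np.sin(a)],[np.sin(a),np.cos(a)]])
    for (hx,hy,z,col) in ((.023,.025,.030,(0,255,255)),(.015,.014,.134,(0,255,0)),(.015,.014,.030,(255,0,255))):
        q=np.array([[hx,hy],[hx,-hy],[-hx,-hy],[-hx,hy]])@Rz.T+[.3815,-.3005]
        P=((proj("top",np.c_[q,np.full(4,z)])-[x0,y0]+.5)*8).astype(np.int32)
        cv2.polylines(c,[P],True,col,1)
    out.append(c)
cv2.imwrite("pics/r5.png",np.hstack(out))
```

```text
(no output)
```

View pics/r5.png

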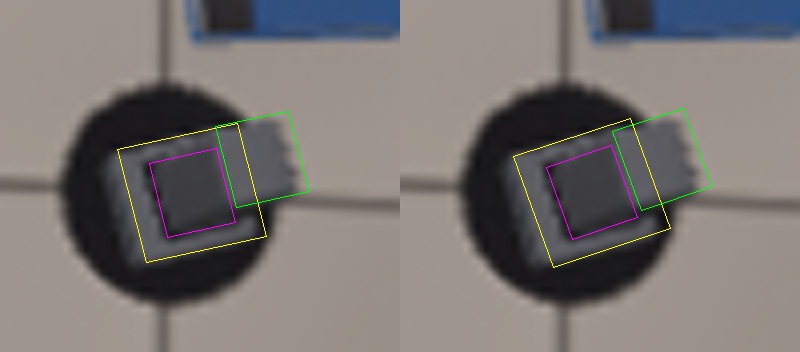

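The 15° overlay fits the head's edges, while the outline lies about 4 mm too far right. The reader is therefore at about (0.381, -0.2965) with a yaw near 14°, and I align the tool's y with that.

```bash
python3 -m creep '[{"translation":[-35,5,0],"roll":-6,"gripper":60},{"translation":[-70,10,0],"roll":-12,"gripper":60},{"translation":[-105,15,0],"roll":-18,"gripper":60},{"translation":[-140,21,0],"roll":-22.4,"gripper":60},{"translation":[-174,27,0],"roll":-22.4,"gripper":60}]'
python3 -m creep '[{"translation":[0,0,0],"roll":0,"gripper":60},{"translation":[0,0,0],"roll":0,"gripper":60},{"translation":[0,0,0],"roll":0,"gripper":60}]'
python3 -c "
from h import *
go(.381,-.2965,.105,14)"
```

```text
time: 30.43
position: [0.383, -0.2972, 0.2344]
tool_rot: [0.615, 0.789, 0.0, 0.0]
ft_force: [1.1, -0.3, 0.4]
grip_width: 0.0608
grip_force: 0.0
time: 30.68
position: [0.3825, -0.2946, 0.234]
tool_rot: [0.616, 0.788, 0.0, -0.001]
ft_force: [0.1, 0.2, 0.7]
grip_width: 0.0603
grip_force: 0.0
t=30.7 shift [ -1.7  -1.8 129. ] roll -0.0 yaw 14.0 q6 -1.13
```

```bash
python3 -m creep '[{"translation":[-2,-2,30],"roll":0,"gripper":60},{"translation":[-2,-2,60],"roll":0,"gripper":60},{"translation":[-2,-2,95],"roll":0,"gripper":60},{"translation":[-2,-2,129],"roll":0,"gripper":60},{"translation":[-2,-2,129],"roll":0,"gripper":60}]' 30
python3 -m creep '[{"translation":[0,0,0],"roll":0,"gripper":45},{"translation":[0,0,0],"roll":0,"gripper":20},{"translation":[0,0,0],"roll":0,"gripper":20},{"translation":[0,0,0],"roll":0,"gripper":20},{"translation":[0,0,0],"roll":0,"gripper":20}]' 30
python3 -m creep '[{"translation":[0,0,0],"roll":0,"gripper":20},{"translation":[0,0,0],"roll":0,"gripper":20},{"translation":[0,0,0],"roll":0,"gripper":20}]' 30
python3 -c "
from h import *
im=viewer.camera('scene')
cv2.imwrite('pics/r6.png',cv2.resize(im[70:210,130:330],None,fx=4,fy=4,interpolation=cv2.INTER_CUBIC))
go(.5545,-.376,.25)"
```

```text
time: 31.1
position: [0.3785, -0.293, 0.1003]
tool_rot: [0.615, 0.788, 0.002, -0.007]
ft_force: [-0.7, 0.7, 0.0]
grip_width: 0.0601
grip_force: 0.0
time: 31.52
position: [0.3819, -0.2989, 0.1075]
tool_rot: [0.616, 0.788, -0.001, 0.002]
ft_force: [-0.9, 0.0, 0.9]
grip_width: 0.0344
grip_force: 0.3
time: 31.77
position: [0.3816, -0.2989, 0.107]
tool_rot: [0.616, 0.788, -0.0, 0.001]
ft_force: [0.8, 0.2, 8.2]
grip_width: 0.0299
grip_force: 30.0
t=31.8 shift [-116.9  149.3 -142.6] roll 0 yaw 14.0 q6 -1.14
```

View pics/r6.png

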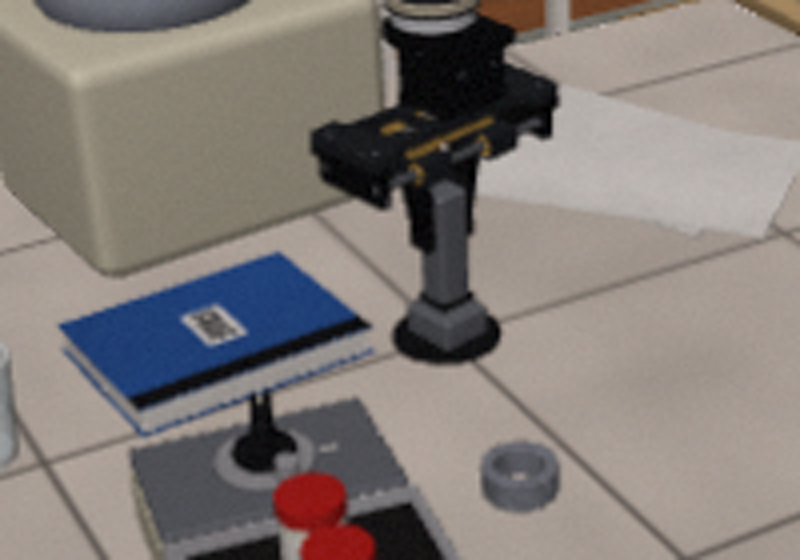

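The reader's handle sits between the fingers at crop (448,220), upright on its mat, with a width of 30 mm. I lift it and carry it over the label.

```bash
python3 -m creep '[{"translation":[0,0,-15],"roll":0,"gripper":20},{"translation":[0,0,-40],"roll":0,"gripper":20},{"translation":[0,0,-65],"roll":0,"gripper":20},{"translation":[0,0,-76],"roll":0,"gripper":20},{"translation":[0,0,-76],"roll":0,"gripper":20}]' 35
python3 -m creep '[{"translation":[-15,19,0],"roll":0,"gripper":20},{"translation":[-35,45,0],"roll":0,"gripper":20},{"translation":[-58,74,0],"roll":0,"gripper":20},{"translation":[-80,102,0],"roll":0,"gripper":20},{"translation":[-98,125,0],"roll":0,"gripper":20}]' 35
python3 -m creep '[{"translation":[-12,16,0],"roll":0,"gripper":20},{"translation":[-19,24,0],"roll":0,"gripper":20},{"translation":[-19,24,0],"roll":0,"gripper":20},{"translation":[-19,24,0],"roll":0,"gripper":20},{"translation":[-19,24,0],"roll":0,"gripper":20}]'
for i in 1 2; do python3 -m creep '[{"translation":[0,0,0],"roll":0,"gripper":20},{"translation":[0,0,0],"roll":0,"gripper":20},{"translation":[0,0,0],"roll":0,"gripper":20},{"translation":[0,0,0],"roll":0,"gripper":20},{"translation":[0,0,0],"roll":0,"gripper":20}]' >/dev/null; done
python3 -c "
from h import *
im=viewer.camera('scene')
cv2.imwrite('pics/r7.png',cv2.resize(im[70:210,130:330],None,fx=4,fy=4,interpolation=cv2.INTER_CUBIC))
go(.5545,-.376,.183,14)"
```

```text
time: 32.23
position: [0.3822, -0.2995, 0.1843]
tool_rot: [0.616, 0.788, -0.001, 0.003]
ft_force: [0.5, 0.5, -1.8]
grip_width: 0.0296
grip_force: 35.0
time: 32.65
position: [0.5278, -0.3637, 0.1803]
tool_rot: [0.616, 0.788, 0.0, -0.0]
ft_force: [-0.6, -1.4, -1.8]
grip_width: 0.0298
grip_force: 35.0
time: 33.07
position: [0.5524, -0.3746, 0.1802]
tool_rot: [0.616, 0.788, 0.0, -0.002]
ft_force: [-0.8, -1.0, -2.0]
grip_width: 0.0294
grip_force: 35.0
t=34.0 shift [-0.4  0.4 -1.5] roll -0.0 yaw 14.0 q6 -1.01
```

View pics/r7.png

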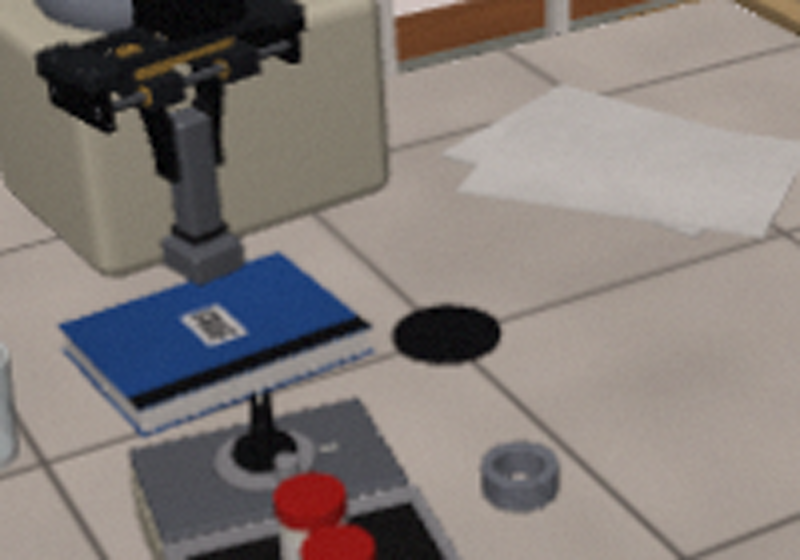

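The reader is held upright about 5 cm above the register. Its underside is at crop (205,265) and the label, straight below it, at (213,325). I hold a little longer. The bare mat is at (447,334), so I measure its centre now.

```bash
python3 -m creep '[{"translation":[0,0,0],"roll":0,"gripper":20},{"translation":[0,0,0],"roll":0,"gripper":20},{"translation":[0,0,0],"roll":0,"gripper":20},{"translation":[0,0,0],"roll":0,"gripper":20}]'
python3 -c "
from h import *
print(at('scene',130+447.5/4-.5,70+334.5/4-.5,.004)); go(.3825,-.2995,.183,14)"
```

```text
time: 34.28
position: [0.554, -0.3757, 0.1815]
tool_rot: [0.616, 0.788, -0.0, -0.0]
ft_force: [0.4, 0.9, -1.7]
grip_width: 0.0299
grip_force: 35.0
[ 0.38651332 -0.29247373  0.004     ]
t=34.3 shift [ 115.4 -148.    -1.5] roll -0.0 yaw 14.0 q6 -1.01
```

```bash
python3 -m creep '[{"translation":[15,-19,0],"roll":0,"gripper":20},{"translation":[35,-45,0],"roll":0,"gripper":20},{"translation":[58,-74,0],"roll":0,"gripper":20},{"translation":[80,-102,0],"roll":0,"gripper":20},{"translation":[98,-125,0],"roll":0,"gripper":20}]'
python3 -m creep '[{"translation":[12,-16,0],"roll":0,"gripper":20},{"translation":[18,-22,0],"roll":0,"gripper":20},{"translation":[18,-22,0],"roll":0,"gripper":20},{"translation":[18,-22,0],"roll":0,"gripper":20},{"translation":[18,-22,0],"roll":0,"gripper":20}]'
python3 -m creep '[{"translation":[0,0,15],"roll":0,"gripper":20},{"translation":[0,0,35],"roll":0,"gripper":20},{"translation":[0,0,52],"roll":0,"gripper":20},{"translation":[0,0,60],"roll":0,"gripper":20},{"translation":[0,0,60],"roll":0,"gripper":20}]'
python3 -m creep '[{"translation":[0,0,0],"roll":0,"gripper":20},{"translation":[0,0,0],"roll":0,"gripper":20},{"translation":[0,0,0],"roll":0,"gripper":20}]'
python3 -c "
from h import *
go(.383,-.298,.107,14)"
```

```text
time: 34.7
position: [0.4067, -0.3091, 0.1815]
tool_rot: [0.616, 0.788, 0.0, -0.001]
ft_force: [-0.3, -0.9, -0.2]
grip_width: 0.0295
grip_force: 35.0
time: 35.12
position: [0.3851, -0.3004, 0.182]
tool_rot: [0.616, 0.788, -0.0, 0.002]
ft_force: [1.4, -1.0, -1.1]
grip_width: 0.0294
grip_force: 35.0
time: 35.53
position: [0.3837, -0.2986, 0.1198]
tool_rot: [0.616, 0.788, 0.0, -0.001]
ft_force: [0.7, 0.6, -1.8]
grip_width: 0.0295
grip_force: 35.0
time: 35.78
position: [0.3841, -0.2994, 0.1224]
tool_rot: [0.616, 0.788, -0.0, 0.001]
ft_force: [0.2, -0.5, -1.7]
grip_width: 0.0299
grip_force: 35.0
t=35.8 shift [ 1.7 -0.7 15.4] roll -0.0 yaw 14.0 q6 -1.14
```

```bash
python3 -m creep '[{"translation":[1,0,6],"roll":0,"gripper":20},{"translation":[1,0,11],"roll":0,"gripper":20},{"translation":[1,0,14],"roll":0,"gripper":20},{"translation":[1,0,15],"roll":0,"gripper":20},{"translation":[1,0,15],"roll":0,"gripper":20}]'
python3 -m creep '[{"translation":[0,0,0],"roll":0,"gripper":20},{"translation":[0,0,0],"roll":0,"gripper":20},{"translation":[0,0,0],"roll":0,"gripper":20}]'
```

```text
time: 36.2
position: [0.383, -0.2977, 0.107]
tool_rot: [0.616, 0.788, 0.0, -0.0]
ft_force: [-0.3, 1.3, 5.2]
grip_width: 0.0299
grip_force: 35.0
time: 36.45
position: [0.383, -0.2977, 0.107]
tool_rot: [0.616, 0.788, -0.0, -0.0]
ft_force: [-0.2, 0.3, 6.2]
grip_width: 0.03
grip_force: 35.0
```

```bash
for i in 1 2; do python3 -m creep '[{"translation":[0,0,0],"roll":0,"gripper":60},{"translation":[0,0,0],"roll":0,"gripper":60},{"translation":[0,0,0],"roll":0,"gripper":60}]'; done
python3 -m creep '[{"translation":[0,0,-15],"roll":0,"gripper":60},{"translation":[0,0,-40],"roll":0,"gripper":60},{"translation":[0,0,-75],"roll":0,"gripper":60},{"translation":[0,0,-110],"roll":0,"gripper":60},{"translation":[0,0,-130],"roll":0,"gripper":60}]'
python3 -m creep '[{"translation":[0,0,0],"roll":7,"gripper":45},{"translation":[0,0,0],"roll":14,"gripper":45},{"translation":[0,0,0],"roll":21,"gripper":45},{"translation":[0,0,0],"roll":28,"gripper":45},{"translation":[0,0,0],"roll":35,"gripper":45}]'
python3 -m creep '[{"translation":[0,0,0],"roll":2.4,"gripper":45},{"translation":[0,0,0],"roll":2.4,"gripper":45},{"translation":[0,0,0],"roll":2.4,"gripper":45}]'
python3 -c "
from h import *
go(.6163,-.1152,.18,-23.4)
im=viewer.camera('scene')
cv2.imwrite('pics/r8.png',cv2.resize(im[70:310,140:400],None,fx=2.4,fy=2.4,interpolation=cv2.INTER_CUBIC))"
```

```text
time: 36.7
position: [0.3831, -0.2978, 0.1064]
tool_rot: [0.616, 0.788, -0.0, 0.0]
ft_force: [-0.0, 0.1, -0.1]
grip_width: 0.0424
grip_force: 0.0
time: 36.95
position: [0.3831, -0.2977, 0.1064]
tool_rot: [0.616, 0.788, 0.0, -0.0]
ft_force: [0.0, -0.3, 0.5]
grip_width: 0.058
grip_force: 0.0
time: 37.37
position: [0.3839, -0.2986, 0.2398]
tool_rot: [0.616, 0.788, -0.001, 0.002]
ft_force: [0.8, -0.2, -0.1]
grip_width: 0.0601
grip_force: 0.0
time: 37.78
position: [0.3829, -0.2975, 0.2366]
tool_rot: [0.826, 0.564, -0.0, -0.0]
ft_force: [0.3, -0.1, 0.4]
grip_width: 0.0457
grip_force: 0.0
time: 38.03
position: [0.383, -0.2976, 0.2364]
tool_rot: [0.835, 0.549, -0.0, -0.0]
ft_force: [-1.1, 0.6, 0.3]
grip_width: 0.0451
grip_force: 0.0
t=38.0 shift [259.9 142.   56.4] roll 0.1 yaw -23.3 q6 -0.48
```

View pics/r8.png

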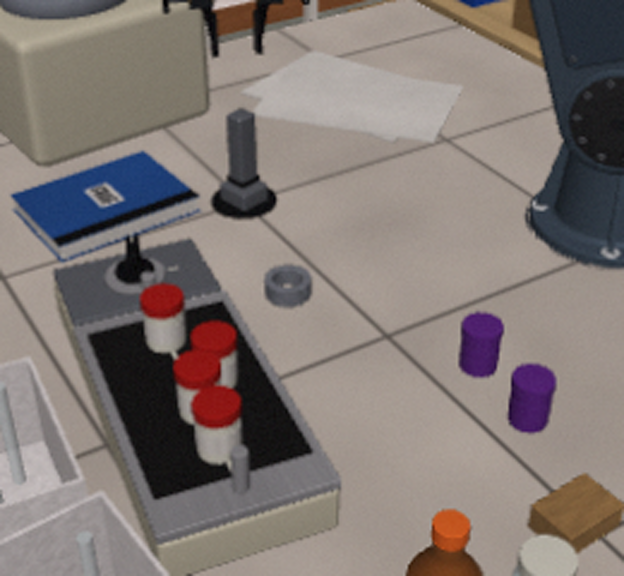

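The reader stands on its mat again, at (240,195). One pot has been knocked aside: its cap is now at crop (215,340), off the line towards the robot, and it is still upright. I measure it and put it back.

Run:
```python
from h import *
caps(); look(); s=viewer.camera("scene")
px=((214+.5)/2.4-.5+140,(337+.5)/2.4-.5+70); print("scene cap top",at("scene",*px,.128))
```

```text
cap [210.7 143.4] 157 table [0.6853 0.1819] deck [0.6585 0.1719]
cap [232.4 152. ] 312 table [0.6595 0.1084] deck [0.6342 0.1027]
cap [262.  156.3] 63 table [0.6506 0.0114] deck [0.6258 0.0112]
cap [207.  194.8] [ 17  14 194] table [ 0.6002 -0.085 ] deck [0.6347 0.0041]
cap [226.7 225.5] [ 28  44 745] table [0.6113 0.0543] deck [0.6447 0.1296]
scene cap top [0.62038133 0.09305118 0.128     ]
```

Run:
```python
from h import *
im=viewer.camera("top"); hsv=cv2.cvtColor(im,cv2.COLOR_BGR2HSV)
m=(((hsv[...,0]<6)|(hsv[...,0]>174))&(hsv[...,1]>170)&(hsv[...,2]>90)).astype(np.uint8)
k,l,s,c=cv2.connectedComponentsWithStats(m)
i=[j for j in range(1,k) if s[j,4]>250][0]
p=np.argwhere(l==i)[:,::-1].astype(np.float32)
_,_,ce=cv2.kmeans(p,2,None,(3,50,.01),5,cv2.KMEANS_PP_CENTERS)
for q in ce: print(q,at("top",*q,.126))
big=cv2.resize(im[125:180,190:280],None,fx=8,fy=8,interpolation=cv2.INTER_CUBIC); cv2.imwrite("pics/t9.png",big)
```

```text
[237.12903 157.32903] [0.61783868 0.08697894 0.126     ]
[227.73718 146.77565] [0.65039632 0.11836066 0.126     ]
```

View pics/t9.png

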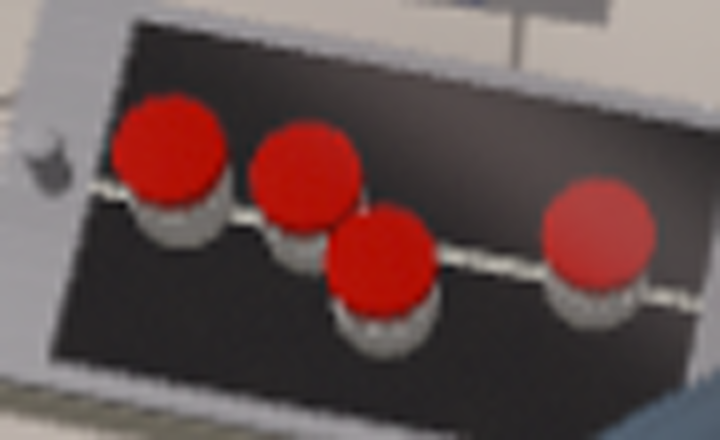

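The displaced pot's cap is at (381,261), just off pot C's cap at (306,177). The other three are on the line. Its position is (0.618, 0.087). I grip it with the fingers closing at right angles to the direction of its neighbour, at yaw -46°.

```bash
python3 -c "
from h import *
go(.618,.087,.19,-46)"
```

```text
t=38.3 shift [446.3  62.9  46.5] roll 22.6 yaw -23.4 q6 -0.48
```

```bash
for i in 1 2; do python3 -m creep '[{"translation":[41,6,0],"roll":0,"gripper":60},{"translation":[82,12,0],"roll":0,"gripper":60},{"translation":[123,18,0],"roll":0,"gripper":60},{"translation":[164,24,0],"roll":0,"gripper":60},{"translation":[200,28,0],"roll":0,"gripper":60}]' >/dev/null; done
python3 -m creep '[{"translation":[23,3,0],"roll":7,"gripper":62},{"translation":[46,7,10],"roll":14,"gripper":62},{"translation":[46,7,30],"roll":21,"gripper":62},{"translation":[46,7,46],"roll":22.6,"gripper":62},{"translation":[46,7,46],"roll":22.6,"gripper":62}]'
python3 -m creep '[{"translation":[0,0,0],"roll":0,"gripper":62},{"translation":[0,0,0],"roll":0,"gripper":62},{"translation":[0,0,0],"roll":0,"gripper":62}]'
python3 -c "
from h import *
go(.618,.087,.116,-46)"
```

```text
time: 39.53
position: [0.6157, 0.0873, 0.1869]
tool_rot: [0.927, 0.375, -0.004, -0.002]
ft_force: [-0.7, 0.3, -1.2]
grip_width: 0.0618
grip_force: 0.0
time: 39.78
position: [0.619, 0.0861, 0.1919]
tool_rot: [0.927, 0.374, 0.001, 0.0]
ft_force: [-0.7, 0.7, -0.1]
grip_width: 0.0623
grip_force: 0.0
t=39.8 shift [-0.2 -1.4 75.9] roll -0.0 yaw -46.0 q6 0.76
```

```bash
python3 -m creep '[{"translation":[0,-1,30],"roll":0,"gripper":62},{"translation":[0,-1,60],"roll":0,"gripper":62},{"translation":[0,-1,76],"roll":0,"gripper":62},{"translation":[0,-1,76],"roll":0,"gripper":62},{"translation":[0,-1,76],"roll":0,"gripper":45}]' 15
for i in 1 2; do python3 -m creep '[{"translation":[0,0,0],"roll":0,"gripper":35},{"translation":[0,0,0],"roll":0,"gripper":35},{"translation":[0,0,0],"roll":0,"gripper":35},{"translation":[0,0,0],"roll":0,"gripper":35}]' 15; done
```

```text
time: 40.2
position: [0.6176, 0.0869, 0.1149]
tool_rot: [0.927, 0.374, -0.0, -0.0]
ft_force: [-0.2, 0.6, 0.6]
grip_width: 0.0596
grip_force: 0.0
time: 40.53
position: [0.6186, 0.0872, 0.1165]
tool_rot: [0.927, 0.374, 0.002, 0.001]
ft_force: [-0.2, -1.0, 5.1]
grip_width: 0.0441
grip_force: 15.0
time: 40.87
position: [0.6186, 0.0872, 0.1164]
tool_rot: [0.927, 0.374, 0.001, 0.001]
ft_force: [-0.8, -0.9, 6.3]
grip_width: 0.0438
grip_force: 15.0
```

```bash
python3 -m creep '[{"translation":[-6,0,-6],"roll":0,"gripper":35},{"translation":[-8,0,-30],"roll":0,"gripper":35},{"translation":[-8,0,-60],"roll":0,"gripper":35},{"translation":[-8,0,-85],"roll":0,"gripper":35},{"translation":[-8,0,-85],"roll":-6,"gripper":35}]' 15
python3 -m creep '[{"translation":[0,0,0],"roll":-7,"gripper":35},{"translation":[0,0,0],"roll":-14,"gripper":35},{"translation":[0,0,0],"roll":-21,"gripper":35},{"translation":[0,0,0],"roll":-28,"gripper":35},{"translation":[0,0,0],"roll":-31.7,"gripper":35}]'
python3 -m creep '[{"translation":[0,0,0],"roll":0,"gripper":35},{"translation":[0,0,0],"roll":0,"gripper":35},{"translation":[0,0,0],"roll":0,"gripper":35}]'
python3 -c "
from h import *
go(.6409,.0603,.1165,-8.3)"
```

```text
time: 41.28
position: [0.6147, 0.0813, 0.2054]
tool_rot: [0.906, 0.423, 0.005, 0.003]
ft_force: [1.4, -0.1, -0.4]
grip_width: 0.0435
grip_force: 15.0
time: 41.7
position: [0.6109, 0.0814, 0.1996]
tool_rot: [0.755, 0.656, -0.0, -0.0]
ft_force: [0.1, 0.1, -1.0]
grip_width: 0.0437
grip_force: 15.0
time: 41.95
position: [0.6114, 0.0815, 0.1996]
tool_rot: [0.757, 0.653, -0.0, -0.0]
ft_force: [-0.6, -0.0, -1.4]
grip_width: 0.0434
grip_force: 15.0
t=42.0 shift [-16.7  32.3  83.1] roll -0.1 yaw -8.4 q6 0.1
```

```bash
python3 -m creep '[{"translation":[-17,32,0],"roll":0,"gripper":35},{"translation":[-17,32,30],"roll":0,"gripper":35},{"translation":[-17,32,60],"roll":0,"gripper":35},{"translation":[-17,32,70],"roll":0,"gripper":35},{"translation":[-17,32,70],"roll":0,"gripper":35}]'
python3 -m creep '[{"translation":[0,0,0],"roll":0,"gripper":35},{"translation":[0,0,0],"roll":0,"gripper":35},{"translation":[0,0,0],"roll":0,"gripper":35}]'
python3 -c "
from h import *
go(.6409,.0603,.1165,-8.3);look();caps()"
```

```text
time: 42.37
position: [0.638, 0.0603, 0.1261]
tool_rot: [0.757, 0.654, -0.003, -0.003]
ft_force: [-1.0, 1.0, -0.5]
grip_width: 0.0438
grip_force: 15.0
time: 42.62
position: [0.6421, 0.0604, 0.1316]
tool_rot: [0.756, 0.654, 0.001, 0.001]
ft_force: [-0.5, -0.0, -0.5]
grip_width: 0.0438
grip_force: 15.0
t=42.6 shift [-0.3 -1.3 15.1] roll -0.0 yaw -8.3 q6 0.07
cap [212.1 201.2] [ 18  20 272] table [ 0.6003 -0.0523] deck [0.6348 0.0335]
cap [226.1 231.6] [ 27  32 532] table [0.6228 0.0735] deck [0.6551 0.1469]
cap [263.5 156.6] 52 table [0.6498 0.0065] deck [0.625  0.0067]
```

```bash
python3 -m creep '[{"translation":[0,-1,8],"roll":0,"gripper":35},{"translation":[0,-1,12],"roll":0,"gripper":35},{"translation":[0,-1,15],"roll":0,"gripper":35},{"translation":[0,-1,15],"roll":0,"gripper":35},{"translation":[0,-1,15],"roll":0,"gripper":35}]'
for i in 1 2; do python3 -m creep '[{"translation":[0,0,0],"roll":0,"gripper":70},{"translation":[0,0,0],"roll":0,"gripper":70},{"translation":[0,0,0],"roll":0,"gripper":70}]'; done
python3 -m creep '[{"translation":[0,0,-20],"roll":0,"gripper":70},{"translation":[0,0,-50],"roll":0,"gripper":70},{"translation":[0,0,-90],"roll":0,"gripper":60},{"translation":[0,0,-100],"roll":0,"gripper":45},{"translation":[0,0,-100],"roll":0,"gripper":45}]'
python3 -m creep '[{"translation":[-38,0,0],"roll":7,"gripper":45},{"translation":[-76,0,0],"roll":14,"gripper":45},{"translation":[-114,0,0],"roll":15,"gripper":45},{"translation":[-150,0,0],"roll":15,"gripper":45},{"translation":[-173,0,0],"roll":15,"gripper":45}]'
python3 -m creep '[{"translation":[0,0,0],"roll":0,"gripper":45},{"translation":[0,0,0],"roll":0,"gripper":45},{"translation":[0,0,0],"roll":0,"gripper":45}]'
python3 -c "
from h import *
go(.6163,-.1154,.1065,-23.4);look();caps()"
```

```text
time: 43.13
position: [0.6395, 0.0604, 0.1156]
tool_rot: [0.756, 0.654, -0.0, -0.0]
ft_force: [-2.1, -0.5, 7.7]
grip_width: 0.0441
grip_force: 15.0
time: 43.38
position: [0.6399, 0.0604, 0.1143]
tool_rot: [0.757, 0.654, -0.0, -0.0]
ft_force: [0.6, -0.1, 0.7]
grip_width: 0.0563
grip_force: 0.0
time: 43.63
position: [0.6398, 0.0603, 0.1143]
tool_rot: [0.757, 0.654, -0.0, -0.0]
ft_force: [-0.4, 0.6, -0.2]
grip_width: 0.0684
grip_force: 0.0
time: 44.05
position: [0.6427, 0.0602, 0.219]
tool_rot: [0.756, 0.654, 0.003, 0.003]
ft_force: [0.3, -0.3, 0.5]
grip_width: 0.0574
grip_force: 0.0
time: 44.47
position: [0.6132, -0.1138, 0.2125]
tool_rot: [0.836, 0.549, -0.001, -0.001]
ft_force: [-0.0, 0.5, 0.2]
grip_width: 0.045
grip_force: 0.0
time: 44.72
position: [0.6141, -0.1101, 0.2131]
tool_rot: [0.836, 0.549, -0.001, -0.001]
ft_force: [0.0, -1.0, -1.0]
grip_width: 0.045
grip_force: 0.0
t=44.7 shift [ -4.1   4.5 106.6] roll 0.1 yaw -23.3 q6 0.05
cap [210.9 201.7] [ 25  28 421] table [ 0.6039 -0.0524] deck [0.6381 0.0334]
cap [226.  231.6] [ 27  32 527] table [0.6229 0.0735] deck [0.6552 0.1469]
cap [229.9 142.2] 31 table [0.6931 0.1191] deck [0.6658 0.1128]
cap [247.3 149.3] 96 table [0.6718 0.0606] deck [0.6458 0.0576]
```

```bash
python3 -m creep '[{"translation":[-4,4,30],"roll":0,"gripper":45},{"translation":[-4,4,60],"roll":0,"gripper":45},{"translation":[-4,4,75],"roll":0,"gripper":45},{"translation":[-4,4,75],"roll":0,"gripper":45},{"translation":[-4,4,75],"roll":0,"gripper":45}]' 25
python3 -m creep '[{"translation":[0,0,0],"roll":0,"gripper":45},{"translation":[0,0,0],"roll":0,"gripper":45}]'
python3 -c "
from h import *
go(.6163,-.1154,.1065,-23.4)"
```

```text
time: 45.23
position: [0.6166, -0.1146, 0.1387]
tool_rot: [0.835, 0.55, -0.001, -0.001]
ft_force: [-0.9, 0.2, -1.0]
grip_width: 0.045
grip_force: 0.0
time: 45.4
position: [0.6183, -0.1159, 0.1413]
tool_rot: [0.835, 0.55, 0.001, 0.001]
ft_force: [0.2, -0.5, -0.1]
grip_width: 0.0448
grip_force: 0.0
t=45.4 shift [-0.3 -2.1 34.7] roll 0.1 yaw -23.3 q6 0.04
```

```bash
python3 -m creep '[{"translation":[0,-1,15],"roll":0,"gripper":45},{"translation":[0,-1,34],"roll":0,"gripper":45},{"translation":[0,-1,34],"roll":0,"gripper":45},{"translation":[0,-1,34],"roll":0,"gripper":20},{"translation":[0,-1,34],"roll":0,"gripper":5}]' 25
python3 -m creep '[{"translation":[0,0,0],"roll":0,"gripper":5},{"translation":[0,0,0],"roll":0,"gripper":5},{"translation":[0,0,0],"roll":0,"gripper":5},{"translation":[0,0,0],"roll":0,"gripper":5}]' 25
```

```text
time: 45.82
position: [0.617, -0.116, 0.1069]
tool_rot: [0.835, 0.55, 0.001, 0.001]
ft_force: [-0.3, 0.9, 1.1]
grip_width: 0.0381
grip_force: 0.0
time: 46.15
position: [0.6146, -0.115, 0.106]
tool_rot: [0.835, 0.55, -0.001, -0.002]
ft_force: [-1.7, 1.0, 8.8]
grip_width: 0.0141
grip_force: 25.0
```

```bash
for i in 1 2; do python3 -m creep '[{"translation":[0,0,0],"roll":7,"gripper":5},{"translation":[0,0,0],"roll":14,"gripper":5},{"translation":[0,0,0],"roll":21,"gripper":5},{"translation":[0,0,0],"roll":28,"gripper":5},{"translation":[0,0,0],"roll":35,"gripper":5}]' ; done
python3 -m creep '[{"translation":[0,0,0],"roll":5,"gripper":5},{"translation":[0,0,0],"roll":5,"gripper":5},{"translation":[0,0,0],"roll":5,"gripper":5},{"translation":[0,0,0],"roll":5,"gripper":45},{"translation":[0,0,0],"roll":5,"gripper":45}]'
python3 -m creep '[{"translation":[0,0,0],"roll":0,"gripper":45},{"translation":[0,0,0],"roll":0,"gripper":45},{"translation":[0,0,-30],"roll":0,"gripper":45},{"translation":[0,0,-70],"roll":0,"gripper":45},{"translation":[0,0,-105],"roll":0,"gripper":45}]'
python3 -m creep '[{"translation":[0,0,-20],"roll":0,"gripper":45},{"translation":[0,0,-20],"roll":0,"gripper":45},{"translation":[0,0,-20],"roll":0,"gripper":45}]'
python3 -c "
from h import *
go(.43,-.25,.23)"
```

```text
time: 46.57
position: [0.6149, -0.1152, 0.1061]
tool_rot: [0.963, 0.27, -0.001, -0.001]
ft_force: [-2.8, 0.3, 5.0]
grip_width: 0.0139
grip_force: 25.0
time: 46.98
position: [0.615, -0.1155, 0.1061]
tool_rot: [0.999, -0.032, -0.001, -0.0]
ft_force: [-2.2, 1.0, 4.4]
grip_width: 0.014
grip_force: 25.0
time: 47.4
position: [0.6168, -0.1158, 0.1057]
tool_rot: [0.997, -0.072, 0.001, 0.0]
ft_force: [0.3, 0.2, -0.3]
grip_width: 0.0207
grip_force: 0.0
time: 47.82
position: [0.6159, -0.1156, 0.2111]
tool_rot: [0.997, -0.072, -0.001, -0.0]
ft_force: [0.9, -0.3, 0.5]
grip_width: 0.044
grip_force: 0.0
time: 48.07
position: [0.6169, -0.1159, 0.232]
tool_rot: [0.997, -0.072, 0.002, 0.0]
ft_force: [0.2, 1.3, 0.3]
grip_width: 0.0447
grip_force: 0.0
t=48.1 shift [-165.6  159.7    1.5] roll 0 yaw -98.3 q6 1.35
```

Now I move clear and take a last look.

```bash
python3 -m creep '[{"translation":[-27,27,0],"roll":0,"gripper":45},{"translation":[-54,54,0],"roll":0,"gripper":45},{"translation":[-81,81,0],"roll":0,"gripper":45},{"translation":[-108,108,0],"roll":0,"gripper":45},{"translation":[-135,135,0],"roll":0,"gripper":45}]'
python3 -m creep '[{"translation":[0,0,0],"roll":0,"gripper":45},{"translation":[0,0,0],"roll":0,"gripper":45},{"translation":[0,0,0],"roll":0,"gripper":45},{"translation":[0,0,0],"roll":0,"gripper":45}]'
python3 - <<'E'
from h import *
im=caps(); s=viewer.camera("scene")
a=cv2.resize(im[110:260,180:400],None,fx=2,fy=2,interpolation=cv2.INTER_CUBIC)
b=cv2.resize(s[90:310,140:330],None,fx=1.8,fy=1.8,interpolation=cv2.INTER_CUBIC)
o=np.zeros((400,790,3),np.uint8); o[:a.shape[0],:a.shape[1]]=a; o[:b.shape[0],445:445+b.shape[1]]=b
cv2.imwrite("pics/f10.png",o)
E
```

```text
time: 48.48
position: [0.4605, -0.2294, 0.2285]
tool_rot: [0.997, -0.072, -0.002, -0.001]
ft_force: [0.1, -0.6, 0.5]
grip_width: 0.0448
grip_force: 0.0
time: 48.82
position: [0.4636, -0.229, 0.2298]
tool_rot: [0.997, -0.072, -0.0, -0.0]
ft_force: [-0.1, 0.8, -0.5]
grip_width: 0.045
grip_force: 0.0
cap [210.7 143.4] 157 table [0.6853 0.1819] deck [0.6585 0.1719]
cap [227.7 146.7] 155 table [0.6768 0.1251] deck [0.6505 0.1184]
cap [247.1 149.8] 110 table [0.6701 0.0612] deck [0.6442 0.0582]
cap [262.2 156.4] 62 table [0.6502 0.011 ] deck [0.6254 0.0108]
```

View pics/f10.png

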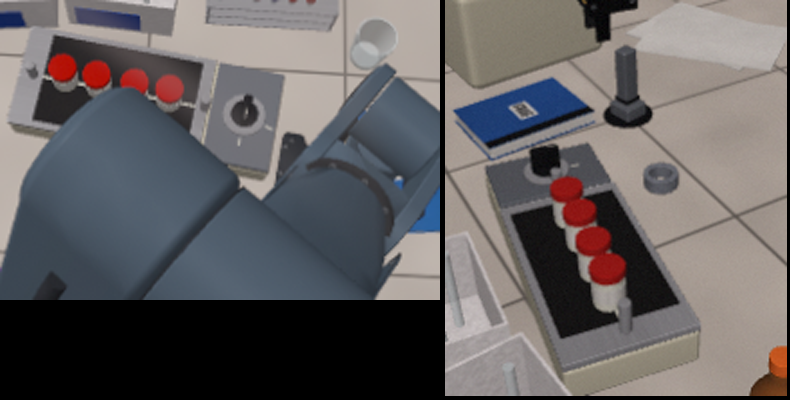

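In this picture the four pots stand in one straight, separated row on the line, at scene part (566,190) to (607,268). The knob bar lies across the mixer again, so it is on. The reader stands on its mat at (627,90) and the arm is clear. I hand in.

```bash
python3 -c "
from rig import hand_in
print(hand_in())"
```

```text
the job is handed in; nothing more can be done
None
```

I handed the job in after about 49 s of robot time, and the last pictures showed everything in place (hand_in returned no verdict): mixer switched off, then back on at the end; all four pots in one row on the centre line, one put back after it was knocked aside; reader held over the label and returned to its mat.

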